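# Stack the press wedges by length in flat crosswise layers

## Task

Sort the loose aluminium press wedges by length and stack them, underside down and centred, the long ones on the larger skid and the short ones on the smaller skid. Each layer is two wedges, one lying on the other with its thick end over the other's thin end so that the layer comes out flat, in line with the skid's edges, and each layer lies crosswise to the one below; an odd last wedge goes on top by itself as the start of the next layer. Leave everything else on the bench where it is.

Things in the scene. Friction and masses are not known exactly. Their poses are not given: they have to be found in the camera images.
- L1: long cast-aluminium wedge, 130 mm long, 56 mm wide, upright sides, flat underside, top sloping from 30 mm thick to 16 mm thick (slope 0.107 rad), 0.45 kg give or take a quarter; dark 16 mm spot on top near the thick end. Origin: centre of underside; x to the thick end, y across, z up. Starts on the bench, underside down. May be absent.
- L1_top (a point): centre of L1's sloping top face, 23 mm above its origin; z is square to that face, x runs up the slope to the thick end
- L2: long cast-aluminium wedge, 130 mm long, 56 mm wide, upright sides, flat underside, top sloping from 30 mm thick to 16 mm thick (slope 0.107 rad), 0.45 kg give or take a quarter; dark 16 mm spot on top near the thick end. Origin: centre of underside; x to the thick end, y across, z up. Starts on the bench, underside down. May be absent.
- L2_top (a point): centre of L2's sloping top face, 23 mm above its origin; z is square to that face, x runs up the slope to the thick end
- L3: long cast-aluminium wedge, 130 mm long, 56 mm wide, upright sides, flat underside, top sloping from 30 mm thick to 16 mm thick (slope 0.107 rad), 0.45 kg give or take a quarter; dark 16 mm spot on top near the thick end. Origin: centre of underside; x to the thick end, y across, z up. Starts on the bench, underside down. May be absent.
- L3_top (a point): centre of L3's sloping top face, 23 mm above its origin; z is square to that face, x runs up the slope to the thick end
- L4: long cast-aluminium wedge, 130 mm long, 56 mm wide, upright sides, flat underside, top sloping from 30 mm thick to 16 mm thick (slope 0.107 rad), 0.45 kg give or take a quarter; dark 16 mm spot on top near the thick end. Origin: centre of underside; x to the thick end, y across, z up. Starts on the bench, underside down. May be absent.
- L4_top (a point): centre of L4's sloping top face, 23 mm above its origin; z is square to that face, x runs up the slope to the thick end
- L5: long cast-aluminium wedge, 130 mm long, 56 mm wide, upright sides, flat underside, top sloping from 30 mm thick to 16 mm thick (slope 0.107 rad), 0.45 kg give or take a quarter; dark 16 mm spot on top near the thick end. Origin: centre of underside; x to the thick end, y across, z up. Starts on the bench, underside down. May be absent.
- L5_top (a point): centre of L5's sloping top face, 23 mm above its origin; z is square to that face, x runs up the slope to the thick end
- S1: short cast-aluminium wedge, 90 mm long, 56 mm wide, upright sides, flat underside, top sloping from 30 mm thick to 16 mm thick (slope 0.154 rad), 0.31 kg give or take a quarter; dark 16 mm spot on top near the thick end. Origin: centre of underside; x to the thick end, y across, z up. Starts on the bench, underside down. May be absent.
- S1_top (a point): centre of S1's sloping top face, 23 mm above its origin; z is square to that face, x runs up the slope to the thick end
- S2: short cast-aluminium wedge, 90 mm long, 56 mm wide, upright sides, flat underside, top sloping from 30 mm thick to 16 mm thick (slope 0.154 rad), 0.31 kg give or take a quarter; dark 16 mm spot on top near the thick end. Origin: centre of underside; x to the thick end, y across, z up. Starts on the bench, underside down. May be absent.
- S2_top (a point): centre of S2's sloping top face, 23 mm above its origin; z is square to that face, x runs up the slope to the thick end
- S3: short cast-aluminium wedge, 90 mm long, 56 mm wide, upright sides, flat underside, top sloping from 30 mm thick to 16 mm thick (slope 0.154 rad), 0.31 kg give or take a quarter; dark 16 mm spot on top near the thick end. Origin: centre of underside; x to the thick end, y across, z up. Starts on the bench, underside down. May be absent.
- S3_top (a point): centre of S3's sloping top face, 23 mm above its origin; z is square to that face, x runs up the slope to the thick end
- S4: short cast-aluminium wedge, 90 mm long, 56 mm wide, upright sides, flat underside, top sloping from 30 mm thick to 16 mm thick (slope 0.154 rad), 0.31 kg give or take a quarter; dark 16 mm spot on top near the thick end. Origin: centre of underside; x to the thick end, y across, z up. Starts on the bench, underside down. May be absent.
- S4_top (a point): centre of S4's sloping top face, 23 mm above its origin; z is square to that face, x runs up the slope to the thick end
- skid_large: larger of two square plywood skids fixed to the bench, 140 x 140 mm, 18 mm high, flat top, for the long wedges. Origin: centre of its underside on the bench; x and y along its edges
- skid_small: smaller of two square plywood skids fixed to the bench, 100 x 100 mm, 18 mm high, flat top, for the short wedges. Origin: centre of its underside on the bench; x and y along its edges
- grease_tin: closed steel tin, 52 mm across, 65 mm tall, standing between the robot and the skids; not part of the job. Origin: centre of its underside
- mallet: hammer lying at the robot's left side; not part of the job. Origin: within it, on the bench
- bench_brush: brush lying in front of the robot, to its right; not part of the job. Origin: within it, on the bench
- dish: steel dish, 90 mm across, 35 mm tall, at the robot's right side; not part of the job. Origin: centre of its underside
Mind the look-alikes: they are no part of the job. What is shaped like the L2 but orange is not meant.

How it is judged:
By the outcome, as a careful person would: the job done as asked, in the order asked, and still so for the second after the job is handed in, with the robot touching nothing.
Of L1, L2, L3, L4, L5 only 4 to 5 are there at a start; the rules pass over those that are not, and their reading is None.
Of S1, S2, S3, S4 only 3 to 4 are there at a start; the rules pass over those that are not, and their reading is None.
At some moment in a run one of L5, S4 may be knocked a few centimetres aside while the robot is not near it.
It also fails if it takes over 210 s, if anything falls off the work surface, if the arm or the gripper's body presses on something with over 40 N, if the wrist force passes 120 N, or if a joint passes its speed limit or range.

## Robot

A 6-joint arm with a two-finger parallel gripper is mounted at the origin on the work surface. World frame = base frame: x ahead of the robot, y to its left, z up, the work surface at z = 0. Lengths are in m, angles in rad, forces in N, time in s.
With the tool pointing down it reaches from about 0.3 to 0.775 m from the base axis. Payload 14.6 kg.
Tool frame: the origin (TCP) lies midway between the tips of the shut fingers; the grasp point (between the pads) lies ctrl.hold_point_z behind it (ctrl.hold_point_z is the distance from the TCP to the grasp point, in m); z points along the fingers, x is the direction in which the jaws open and shut, and the axes are right-handed (so a half turn about z gives the same grasp; the last joint's range is limited). The gripper opens to 94 mm and grips with 3 to 60 N. Pads are 16 mm wide; open, the fingers measure 119 mm over their backs; the gripper's body (75 mm by 177 mm) begins 78 mm behind the grasp point.
Start: joints at [-1.414, 0.3, 1.521, -0, 1.321, -0.067], TCP at [0.122, -0.536, 0.171] pointing down, gripper open.
Joint ranges: [-3.03, 3.03], [-0.79, 2.21], [0.23, 2.52], [-1.04, 4.18], [0, 3.07], [-2.55, 2.55]. Speed limits (rad/s): [2.22, 2.22, 2.57, 3.14, 3.14, 3.14].

## Interface

Orientations are given as [roll, pitch, yaw] about the fixed x, y, z axes, in that order (R = Rz(yaw) Ry(pitch) Rx(roll)).
In Python, from station import ctrl gives the robot as it stands. The module is installed in compiled form; this text tells all that it offers.
- The arm moves only by the tool play_rows, never from a script. Its argument "series" is a list of rows, each a list of 7 numbers: the turn, a rotation vector about the tool's x, y, z in degrees, then the shift along the tool's x, y, z in cm, then the finger opening in cm, from 0 to 9.4. A call has 1 to 5 rows; each row shifts and turns the commanded pose from where the row before left it, along the tool's axes as they then stand; what a row does not reach is not made up. A row lasts 1/10 s, in which the tool goes at most 50 mm and 8.59 degrees, less where a joint would pass 70% of its speed; a pose out of reach is approached as far as the arm can. A call with a gripper value outside its range is refused whole. The fingers move at their own pace and stop on an object; "squeeze" is the grip in N (left out, the last holds). Time passes only in rows, so rows that do not move let the fingers close. It gives the time, the measured TCP pose, the force and the opening at its end, in the units of the state.
- ctrl.get_obs(): the state, without advancing time (a new reading comes with each control period).
- ctrl.camera(name): name is "side" or "top" or "wrist"; returns the picture (420x560x3 uint8, red, green, blue); there is no depth.
- ctrl.camera_params(name): a dict with "fx", "fy", "cx", "cy" (pixels), "pose" (4x4, takes a point from camera to world coordinates). Camera axes: x right, y down, z forward; pixel columns grow to the right and rows downward; lengths in m; the calibration is good to about 2 mm. A picture is of the moment at which its call begins: read the wrist's pose just before it. camera_params takes no time and is no camera call; for the wrist camera it gives the pose at the moment of the call.
- ctrl.hand_in(): hands the job in, once; it reports no verdict.
The state is a dict: "time_s": time; "qpos": joint angles; "joint_vel": joint speeds; "tau": joint torques, N m; "ee_pos": TCP position; "eef_rot": TCP orientation; "force": force on the tool from outside, world axes, zero at the start; "moment": the same for the moment, N m; "grip_width": finger opening in m.
Only numpy, scipy, OpenCV 4.12 (cv2) and the standard library are available. Lean on these libraries where they do the work, as an engineer would, in place of code of your own. Each camera call takes 0.05 s, during which the arm holds its last target. There are 200 camera calls.

## Working session

There is one attempt and no reset: what is moved stays moved. The work goes in short steps, Python scripts to look and compute and a tool call to move; the robot and the scene stay as the last step left them, time stands still between calls to the robot, and variables do not carry over. Pictures are saved under pics/ and viewed, about 12 in all and at most 16, crops included, and the job is handed in when it is done.

Besides the shell and the picture viewer there is one more tool, called as name(argument=value, ...), one argument or row to a line, values as JSON. play_rows: Moves the arm, as the interface text tells. Its arguments: {"type":"object","properties":{"series":{"type":"array"},"squeeze":{"type":"number"}},"required":["series"]}

```bash
mkdir -p pics; python3 - <<'E'
from station import ctrl
import cv2,numpy as np
print(ctrl.get_obs(), ctrl.hold_point_z)
for n in("top","side"):
    p=ctrl.camera_params(n);print(n,p)
    cv2.imwrite(f"pics/{n}0.png",ctrl.camera(n)[:,:,::-1])
print(ctrl.camera_params("wrist"))
E
```

```text
{'time_s': 0.0, 'qpos': array([-1.41358931e+00,  3.00473987e-01,  1.52158930e+00, -2.15473621e-05,
        1.32068338e+00, -6.65891463e-02]), 'joint_vel': array([-0.00109621, -0.0002157 , -0.00063321, -0.00014086, -0.00198022,
       -0.00035844]), 'tau': array([-6.63522642e-04, -5.31802976e+01, -3.52734804e+01,  7.07993726e-02,
        2.44285958e-02, -4.75404659e-05]), 'ee_pos': array([ 0.12201223, -0.53598522,  0.17008129]), 'eef_rot': array([-3.14153669e+00,  1.15284052e-03, -1.34699478e+00]), 'force': array([ 0.49676931, -0.23908075, -0.36035651]), 'moment': array([-0.01615071,  0.01703187, -0.04826766]), 'grip_width': 0.09411362544602218} 0.0188
top {'fx': 464.9559652778351, 'fy': 464.9559652778351, 'cx': 278.6573829818975, 'cy': 207.56976231982205, 'pose': array([[-2.43802376e-02, -9.85763970e-01,  1.66358048e-01,
         2.18814785e-01],
       [-9.99697678e-01,  2.45706976e-02, -9.13442704e-04,
        -7.67019645e-02],
       [-3.18709437e-03, -1.66330024e-01, -9.86064991e-01,
         1.45356540e+00],
       [ 0.00000000e+00,  0.00000000e+00,  0.00000000e+00,
         1.00000000e+00]])}
side {'fx': 516.4198730102887, 'fy': 516.4198730102887, 'cx': 285.99090805083506, 'cy': 208.70158850928146, 'pose': array([[-9.77991825e-01, -1.42888242e-01,  1.52035982e-01,
         2.15157734e-01],
       [-2.08642819e-01,  6.68359888e-01, -7.13977054e-01,
         1.02840303e+00],
       [ 4.04174179e-04, -7.29984938e-01, -6.83463113e-01,
         1.12589902e+00],
       [ 0.00000000e+00,  0.00000000e+00,  0.00000000e+00,
         1.00000000e+00]])}
{'fx': 347.3687039396272, 'fy': 347.3687039396272, 'cx': 276.051023851384, 'cy': 208.13052851607893, 'pose': array([[ 0.22241666, -0.94075936, -0.25593489,  0.19572867],
       [-0.97495033, -0.21505764, -0.05676328, -0.51892587],
       [-0.00164017,  0.2621489 , -0.96502604,  0.38363195],
       [ 0.        ,  0.        ,  0.        ,  1.        ]])}
```

View pics/top0.png

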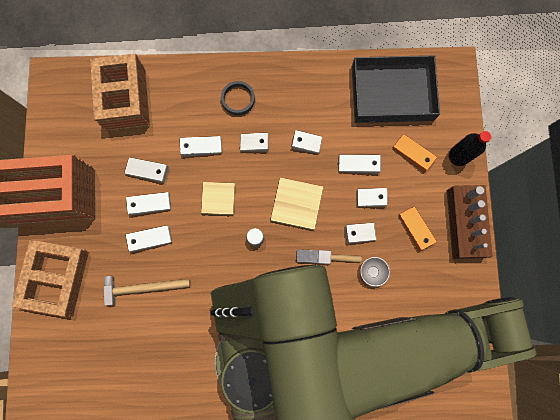

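View pics/side0.png

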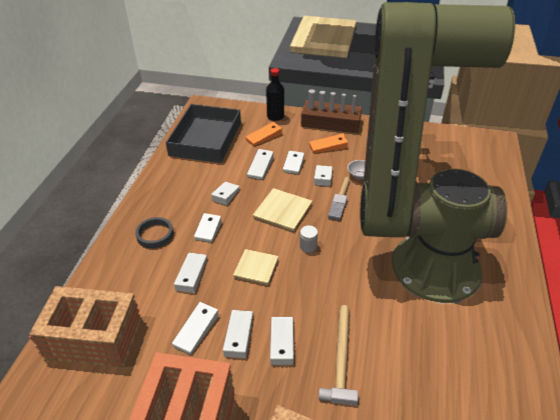

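```bash
cat > h.py <<'E'
from station import ctrl
import cv2,numpy as np
from scipy.spatial.transform import Rotation as R
def cast(p,uv,z):
    uv=np.atleast_2d(uv).astype(float); M=p["pose"]
    d=np.c_[(uv[:,0]-p["cx"])/p["fx"],(uv[:,1]-p["cy"])/p["fy"],np.ones(len(uv))]@M[:3,:3].T
    o=M[:3,3]; z=np.broadcast_to(z,len(uv))
    return o+d*((z-o[2])/d[:,2])[:,None]
def quad(c):
    h=cv2.convexHull(c); 
    for e in np.arange(.01,.15,.003):
        a=cv2.approxPolyDP(h,e*cv2.arcLength(h,True),True)
        if len(a)<=4: break
    return a[:,0].astype(float) if len(a)==4 else cv2.boxPoints(cv2.minAreaRect(c))
def shot(n,name=None):
    p=ctrl.camera_params(n); im=ctrl.camera(n)
    if name: cv2.imwrite(f"pics/{name}.png",im[:,:,::-1])
    return p,im
def blobs(mask,amin):
    cs,_=cv2.findContours(mask.astype(np.uint8),cv2.RETR_EXTERNAL,cv2.CHAIN_APPROX_NONE)
    return [c for c in cs if cv2.contourArea(c)>amin]
def wedges(n,name=None,vmin=200,amin=300,base=0.,pim=None):
    "list of (centre xyz of top, yaw to thick end, length, width, uv)"
    p,im=pim or shot(n,name); hsv=cv2.cvtColor(im,cv2.COLOR_RGB2HSV)
    m=(hsv[:,:,1]<40)&(hsv[:,:,2]>vmin); g=cv2.cvtColor(im,cv2.COLOR_RGB2GRAY); out=[]
    for c in blobs(cv2.morphologyEx(m.astype(np.uint8),cv2.MORPH_OPEN,np.ones((3,3))),amin):
        f=np.zeros(g.shape,np.uint8); cv2.drawContours(f,[c],-1,1,-1)
        f=cv2.erode(f,np.ones((3,3))); dk=(f>0)&(g<110)
        if dk.sum()<4: continue
        v,u=np.nonzero(dk); s=cast(p,[u.mean(),v.mean()],base+.028)[0]
        q=quad(c); w=cast(p,q,base+.023); o=np.argsort(np.linalg.norm(w[:,:2]-s[:2],axis=1))
        z=np.full(4,base+.016); z[o[:2]]=base+.030; w=cast(p,q,z)
        t,b=w[o[:2]].mean(0),w[o[2:]].mean(0); d=t-b
        wid=(np.linalg.norm(w[o[0]]-w[o[1]])+np.linalg.norm(w[o[2]]-w[o[3]]))/2
        out.append(((t+b)/2,np.arctan2(d[1],d[0]),np.hypot(*d[:2]),wid,q.mean(0)))
    return out
def show(ws):
    for c,y,l,w,uv in ws: print("uv",uv.round(),"c",c.round(4),"yaw %.1f len %.1f wid %.1f"%(np.degrees(y),l*1e3,w*1e3))
def go(x,y,z,yaw,tilt=0,frm=None):
    "from current (or frm=(x,y,z,yaw)) upright pose: shift in tool axes cm, then turn about tool z deg"
    if frm is None:
        o=ctrl.get_obs(); P=o["ee_pos"]; M=R.from_euler("xyz",o["eef_rot"])
    else: P=np.array(frm[:3]); M=R.from_euler("xyz",[np.pi,0,np.radians(frm[3])])
    T=R.from_euler("xyz",[np.pi,0,np.radians(yaw)])*R.from_rotvec([np.radians(tilt),0,0])
    s=M.inv().apply(np.array([x,y,z])-P)*100
    print("shift",s.round(2),"cm  turn",np.degrees((M.inv()*T).as_rotvec()).round(2))
E
python3 - <<'E'
from h import *
p=ctrl.camera_params("top"); im=cv2.imread("pics/top0.png")[:,:,::-1].copy()
show(wedges("top",pim=(p,im)))
hsv=cv2.cvtColor(im,cv2.COLOR_RGB2HSV)
m=(abs(hsv[:,:,0].astype(int)-24)<6)&(hsv[:,:,2]>180)&(hsv[:,:,1]>50)
for c in blobs(m,400):
    q=quad(c); w=cast(p,q,.018)[:,:2]; e=np.roll(w,-1,0)-w
    print("skid",q.mean(0).round(),w.mean(0).round(4),np.linalg.norm(e,axis=1).round(3),np.degrees(np.arctan2(e[:,1],e[:,0])).round(1))
E
```

```text
uv [148. 238.] c [0.3751 0.3289 0.023 ] yaw 101.1 len 121.4 wid 50.4
uv [361. 232.] c [ 0.3773 -0.3308  0.023 ] yaw 94.0 len 83.3 wid 49.9
uv [148. 202.] c [0.4865 0.3307 0.023 ] yaw 95.7 len 123.1 wid 48.2
uv [372. 197.] c [ 0.4873 -0.3708  0.023 ] yaw -92.2 len 84.8 wid 49.4
uv [145. 168.] c [0.5971 0.3418 0.023 ] yaw -101.8 len 119.6 wid 47.6
uv [359. 162.] c [ 0.5987 -0.3367  0.023 ] yaw -93.2 len 122.8 wid 49.1
uv [200. 144.] c [0.6708 0.1679 0.023 ] yaw 93.7 len 122.5 wid 50.0
uv [254. 141.] c [ 0.678  -0.0043  0.023 ] yaw -92.2 len 84.0 wid 49.9
uv [306. 141.] c [ 0.6746 -0.1725  0.023 ] yaw 78.8 len 81.7 wid 48.7
skid [217. 198.] [0.4974 0.1142] [0.098 0.093 0.094 0.096] [-95.2 173.7  86.6  -3.6]
skid [297. 203.] [ 0.4746 -0.1359] [0.135 0.136 0.133 0.137] [-102.5  167.2   77.7  -12. ]
```

play_rows(
  series=[
    [0,0,0,-2.6,-3.6,-0.4,9.4],
    [0,0,0,-2.6,-3.6,-0.4,9.4],
    [0,0,0,-2.6,-3.6,-0.4,9.4],
    [0,0,0,-2.6,-3.6,-0.4,9.4],
    [0,0,0,-2.6,-3.6,-0.4,9.4],
  ],
)

```text
time_s: 0.6
ee_pos: [0.2695, -0.368, 0.1906]
eef_rot: [3.142, 0.0, -1.347]
force: [-0.7, 0.4, -0.4]
grip_width: 0.0941
```

play_rows(
  series=[
    [0,0,0,-2.6,-3.6,-0.4,9.4],
    [0,0,0,-2.6,-3.6,-0.4,9.4],
    [0,0,0,-2.6,-3.6,-0.4,9.4],
    [0,0,0,-2.6,-3.6,-0.4,9.4],
    [0,0,0,-2.6,-3.6,-0.4,9.4],
  ],
)

```text
time_s: 1.1
ee_pos: [0.4162, -0.2012, 0.2108]
eef_rot: [3.142, 0.0, -1.347]
force: [-0.2, -0.2, -0.8]
grip_width: 0.0942
```

play_rows(
  series=[
    [0,0,0,0,0,0,9.4],
    [0,0,0,0,0,0,9.4],
  ],
)

```text
time_s: 1.3
ee_pos: [0.4155, -0.2024, 0.2103]
eef_rot: [3.141, 0.0, -1.345]
force: [-0.0, 0.1, -0.7]
grip_width: 0.0943
```

play_rows(
  series=[
    [0,0,-8,-4,0,0,9.4],
    [0,0,-8,-4,0,0,9.4],
    [0,0,0,0,0,0,9.4],
    [0,0,0,0,0,0,9.4],
  ],
)

```text
time_s: 1.7
ee_pos: [0.3919, -0.1272, 0.2108]
eef_rot: [-3.141, -0.001, -1.069]
force: [-0.2, -0.8, 0.1]
grip_width: 0.0941
```

play_rows(
  series=[
    [0,0,-8,0,0,0,9.4],
    [0,0,-8,0,0,0,9.4],
    [0,0,-8,0,0,0,9.4],
    [0,0,-8,0,0,0,9.4],
    [0,0,-8,0,0,0,9.4],
  ],
)

```text
time_s: 2.2
ee_pos: [0.3922, -0.1281, 0.2104]
eef_rot: [3.141, 0.0, -0.368]
force: [-0.7, 0.9, 0.5]
grip_width: 0.0938
```

play_rows(
  series=[
    [0,0,-8,0,0,0,9.4],
    [0,0,0,0,0,0,9.4],
    [0,0,0,0,0,0,9.4],
  ],
)

```text
time_s: 2.5
ee_pos: [0.3922, -0.1274, 0.2105]
eef_rot: [3.142, 0.0, -0.236]
force: [-0.5, 0.1, -1.0]
grip_width: 0.0939
```

```bash
cat >> h.py <<'E'
def skids(p,im,base=.018):
    hsv=cv2.cvtColor(im,cv2.COLOR_RGB2HSV)
    m=(abs(hsv[:,:,0].astype(int)-24)<6)&(hsv[:,:,2]>180)&(hsv[:,:,1]>50)
    for c in blobs(cv2.morphologyEx(m.astype(np.uint8),cv2.MORPH_OPEN,np.ones((5,5))),2000):
        q=quad(c); w=cast(p,q,base)[:,:2]; e=np.roll(w,-1,0)-w
        print("skid",q.mean(0).round(),w.mean(0).round(4),np.linalg.norm(e,axis=1).round(4),np.degrees(np.arctan2(e[:,1],e[:,0])).round(1))
E
python3 - <<'E'
from h import *
p,im=shot("wrist","w1"); skids(p,im); show(wedges("wrist",pim=(p,im),amin=1500))
E
```

```text
skid [345. 166.] [ 0.4735 -0.1317] [0.1367 0.1373 0.1354 0.137 ] [-103.4  165.9   76.4  -13.5]
uv [523. 160.] c [ 0.6732 -0.1704  0.023 ] yaw 78.3 len 83.6 wid 50.8
uv [521.  20.] c [ 0.6797 -0.0214  0.023 ] yaw -143.2 len 11.8 wid 66.2
```

View pics/w1.png

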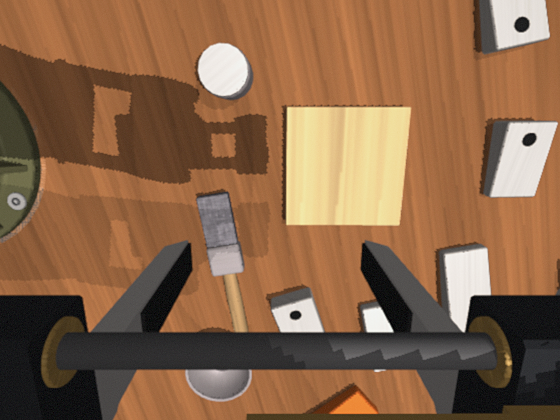

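play_rows(
  series=[
    [0,0,0,4.7,-0.7,0,9.4],
    [0,0,0,4.7,-0.7,0,9.4],
    [0,0,-8.2,0,0,0,9.4],
    [0,0,-8.2,0,0,0,9.4],
    [0,0,-8.2,0,0,0,9.4],
  ],
)

```text
time_s: 3.05
ee_pos: [0.4871, -0.1346, 0.21]
eef_rot: [-3.141, 0.001, 0.201]
force: [-0.2, -0.6, -0.3]
grip_width: 0.0941
```

play_rows(
  series=[
    [0,0,-8.2,0,0,0,9.4],
    [0,0,-8.2,0,0,0,9.4],
    [0,0,-8.2,0,0,0,9.4],
    [0,0,-8.2,0,0,0,9.4],
    [0,0,-8.2,0,0,0,9.4],
  ],
)

```text
time_s: 3.55
ee_pos: [0.487, -0.1347, 0.2105]
eef_rot: [-3.141, 0.0, 0.917]
force: [0.5, -0.2, 0.8]
grip_width: 0.0938
```

play_rows(
  series=[
    [0,0,-8.2,0,0,0,9.4],
    [0,0,-8.2,0,0,0,9.4],
    [0,0,-8.2,0,0,0,9.4],
    [0,0,0,0,0,0,9.4],
    [0,0,0,0,0,0,9.4],
  ],
)

```text
time_s: 4.05
ee_pos: [0.487, -0.1345, 0.2106]
eef_rot: [-3.141, 0.0, 1.338]
force: [0.4, 0.0, -0.5]
grip_width: 0.094
```

```bash
python3 - <<'E'
from h import *
o=ctrl.get_obs();print(o["ee_pos"].round(4),np.degrees(o["eef_rot"]).round(2))
p,im=shot("wrist","w2"); skids(p,im); show(wedges("wrist",pim=(p,im),amin=1500,vmin=170))
E
```

```text
[ 0.487  -0.1345  0.2106] [-179.99    0.     76.65]
skid [275. 194.] [ 0.5035 -0.1391] [0.136  0.0702 0.1375 0.0785] [  73.7  -12.8 -102.8  165.9]
skid [276. 140.] [ 0.4414 -0.1229] [0.1365 0.0305 0.1316 0.0378] [  76.2  -12.9 -100.8  174.7]
skid [489. 140.] [0.4988 0.1154] [0.0892 0.0973 0.0959 0.0951] [ -3.1 -94.1 175.4  81.8]
uv [ 88. 225.] c [ 0.4872 -0.3674  0.023 ] yaw -92.3 len 85.7 wid 51.2
uv [ 88. 126.] c [ 0.3769 -0.3265  0.023 ] yaw 94.3 len 84.6 wid 51.6
```

```bash
python3 - <<'E'
from h import *
p=ctrl.camera_params("wrist"); im=cv2.imread("pics/w2.png")[:,:,::-1].copy()
hsv=cv2.cvtColor(im,cv2.COLOR_RGB2HSV); print(hsv[150:200:6,275].tolist(),hsv[60,275],hsv[165,330:345:3].tolist())
m=(abs(hsv[:,:,0].astype(int)-24)<6)&(hsv[:,:,2]>180)&(hsv[:,:,1]>50)
m=cv2.morphologyEx(m.astype(np.uint8),cv2.MORPH_CLOSE,np.ones((31,31)))
for c in blobs(m,2000):
    q=quad(c); w=cast(p,q,.018)[:,:2]; e=np.roll(w,-1,0)-w
    print("skid",q.round().tolist(),w.mean(0).round(4),np.linalg.norm(e,axis=1).round(4),np.degrees(np.arctan2(e[:,1],e[:,0])).round(1))
E
```

```text
[[21, 98, 239], [18, 103, 227], [18, 106, 219], [22, 95, 238], [21, 97, 239], [20, 99, 238], [22, 93, 238], [23, 89, 239], [21, 97, 237]] [ 12 161  65] [[17, 108, 218], [18, 106, 222], [12, 151, 176], [12, 151, 176], [12, 152, 176]]
skid [[216.0, 110.0], [333.0, 117.0], [331.0, 224.0], [219.0, 225.0]] [ 0.4757 -0.1327] [0.1322 0.127  0.1375 0.1359] [  73.4  -11.9 -102.8  165.7]
skid [[533.0, 88.0], [531.0, 174.0], [448.0, 187.0], [445.0, 104.0]] [0.4965 0.1156] [0.0976 0.0973 0.0961 0.0969] [ -3.6 -94.  176.1  86.8]
```

View pics/w2.png

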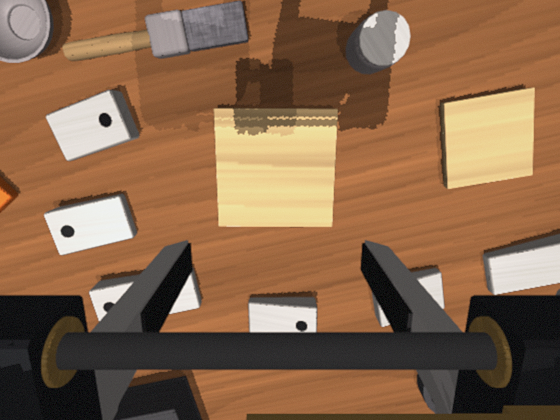

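```bash
python3 - <<'E'
s=open('h.py').read()
s=s.replace('''m=(abs(hsv[:,:,0].astype(int)-24)<6)&(hsv[:,:,2]>180)&(hsv[:,:,1]>50)
    for c in blobs(cv2.morphologyEx(m.astype(np.uint8),cv2.MORPH_OPEN,np.ones((5,5))),2000):''','''m=(abs(hsv[:,:,0].astype(int)-22)<7)&(hsv[:,:,2]>60)&(hsv[:,:,1]>50)
    m=cv2.morphologyEx(cv2.morphologyEx(m.astype(np.uint8),cv2.MORPH_CLOSE,np.ones((7,7))),cv2.MORPH_OPEN,np.ones((9,9)))
    for c in blobs(m,2000):''').replace('print("skid",q.mean(0).round()','print("skid",q.round().tolist()')
open('h.py','w').write(s)
E
python3 - <<'E'
from h import *
p=ctrl.camera_params("wrist"); im=cv2.imread("pics/w2.png")[:,:,::-1].copy(); skids(p,im)
M=p["pose"].copy(); o=ctrl.get_obs(); T=np.eye(4);T[:3,:3]=R.from_euler("xyz",o["eef_rot"]).as_matrix();T[:3,3]=o["ee_pos"]
p1=dict(p);T1=np.eye(4);T1[:3,:3]=R.from_euler("xyz",[3.142,0,-.236]).as_matrix();T1[:3,3]=[.3922,-.1274,.2105]
p1["pose"]=T1@np.linalg.inv(T)@M; skids(p1,cv2.imread("pics/w1.png")[:,:,::-1].copy())
skids(ctrl.camera_params("top"),cv2.imread("pics/top0.png")[:,:,::-1].copy())
E
```

```text
skid [[247.0, 406.0], [559.0, 406.0], [559.0, 419.0], [247.0, 419.0]] [ 0.8595 -0.0334] [0.4479 0.0237 0.4533 0.0232] [  76.7   -1.2 -103.3  165.5]
skid [[337.0, 109.0], [331.0, 226.0], [218.0, 224.0], [214.0, 108.0]] [ 0.4734 -0.1319] [0.1383 0.1388 0.1368 0.1382] [ -13.7 -104.4  166.1   76.3]
skid [[534.0, 89.0], [532.0, 174.0], [446.0, 187.0], [440.0, 103.0]] [0.4962 0.1142] [0.0965 0.1008 0.0978 0.1035] [ -3.6 -94.4 178.   85. ]
skid [[247.0, 406.0], [559.0, 406.0], [559.0, 419.0], [247.0, 419.0]] [ 0.4918 -0.5001] [0.4477 0.0237 0.4531 0.0231] [-13.5 -91.4 166.5  75.2]
skid [[409.0, 107.0], [398.0, 225.0], [286.0, 224.0], [288.0, 106.0]] [ 0.4752 -0.1316] [0.1391 0.1376 0.1389 0.1359] [-103.3  166.    76.   -13.9]
skid [[10.0, 95.0], [38.0, 188.0], [0.0, 235.0], [0.0, 95.0]] [ 0.1011 -0.0272] [0.1062 0.0827 0.1684 0.0111] [ -96.9 -147.7   64.7  -13.5]
skid [[254.0, 278.0], [522.0, 300.0], [559.0, 419.0], [232.0, 419.0]] [ 0.0159 -0.402 ] [0.814  0.3478 0.9495 0.4101] [ -96.  -168.5   88.7   -9.9]
```

play_rows(
  series=[
    [0,0,0,-3.3,2.7,0.5,9.4],
    [0,0,0,-3.3,2.7,0.5,9.4],
    [0,0,0,-3.3,2.7,0.5,9.4],
    [0,0,0,-3.3,2.7,0.5,9.4],
    [0,0,0,-3.3,2.7,0.5,9.4],
  ],
)

```text
time_s: 4.6
ee_pos: [0.582, -0.3271, 0.1853]
eef_rot: [-3.142, -0.0, 1.34]
force: [0.6, 0.7, 0.7]
grip_width: 0.094
```

play_rows(
  series=[
    [0,0,0,-3.5,2.7,0.5,9.4],
    [0,0,8,0,0,0,9.4],
    [0,0,8,0,0,0,9.4],
    [0,0,8,0,0,0,9.4],
    [0,0,8,0,0,0,9.4],
  ],
)

```text
time_s: 5.1
ee_pos: [0.5999, -0.3657, 0.1802]
eef_rot: [-3.141, 0.0, 0.775]
force: [0.3, -0.4, -0.4]
grip_width: 0.0939
```

play_rows(
  series=[
    [0,0,8,0,0,0,9.4],
    [0,0,8,0,0,0,9.4],
    [0,0,8,0,0,0,9.4],
    [0,0,8,0,0,0,9.4],
    [0,0,8,0,0,0,9.4],
  ],
)

```text
time_s: 5.6
ee_pos: [0.5999, -0.3656, 0.1804]
eef_rot: [-3.141, 0.0, 0.078]
force: [0.3, -0.2, 0.7]
grip_width: 0.0939
```

play_rows(
  series=[
    [0,0,8,0,0,0,9.4],
    [0,0,0,0,0,0,9.4],
    [0,0,0,0,0,0,9.4],
  ],
)

```text
time_s: 5.9
ee_pos: [0.5999, -0.3656, 0.1805]
eef_rot: [-3.141, 0.0, -0.05]
force: [-0.1, -0.5, 0.5]
grip_width: 0.0938
```

```bash
cat >> h.py <<'E'
def pick(guess,name=None,zg=.005,vmin=170):
    "measure the wedge nearest guess; print shift/turn to grasp it"
    ws=wedges("wrist",name,amin=1500,vmin=vmin); show(ws)
    c,y,l,w,uv=min(ws,key=lambda a:np.hypot(*(a[0][:2]-guess)))
    yaw=np.degrees(y)-90 if y>0 else np.degrees(y)+90
    print("grasp yaw %.1f thick %s"%(yaw,"-y" if y>0 else "+y")); go(c[0],c[1],zg,yaw)
E
python3 - <<'E'
from h import *
pick([.599,-.337],"w3")
E
```

```text
uv [176. 201.] c [ 0.4879 -0.3765  0.023 ] yaw -91.2 len 69.7 wid 52.2
uv [ 68. 163.] c [ 0.3783 -0.3302  0.023 ] yaw 93.6 len 81.1 wid 52.7
uv [274. 156.] c [ 0.5991 -0.3343  0.023 ] yaw -93.4 len 125.6 wid 52.2
grasp yaw -3.4 thick +y
shift [-0.23 -3.12 17.55] cm  turn [-0.01  0.01  0.52]
```

View pics/w3.png

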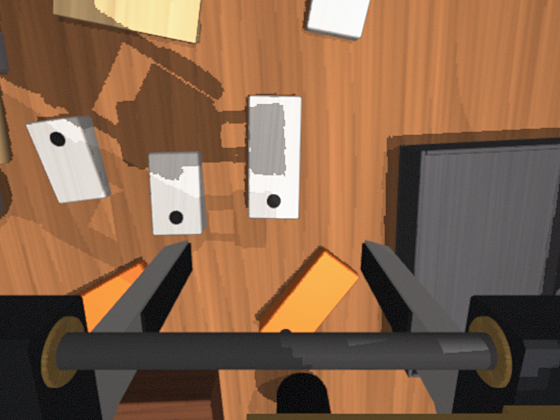

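play_rows(
  series=[
    [0,0,0.5,-0.2,-3.1,2,9.4],
    [0,0,0,0,0,4,9.4],
    [0,0,0,0,0,4,9.4],
    [0,0,0,0,0,4,9.4],
    [0,0,0,0,0,3.5,9.4],
  ],
  squeeze=35,
)

```text
time_s: 6.45
ee_pos: [0.5991, -0.3341, 0.0036]
eef_rot: [-3.141, 0.001, -0.059]
force: [0.5, -0.3, -0.3]
grip_width: 0.094
```

play_rows(
  series=[
    [0,0,0,0,0,0,4],
    [0,0,0,0,0,0,4],
    [0,0,0,0,0,0,4],
    [0,0,0,0,0,0,4],
    [0,0,0,0,0,0,4],
  ],
)

```text
time_s: 6.95
ee_pos: [0.6001, -0.3348, 0.0072]
eef_rot: [3.141, -0.002, -0.06]
force: [-0.8, 0.5, -0.1]
grip_width: 0.0578
```

play_rows(
  series=[
    [0,0,0,0,0,0,4],
    [0,0,0,0,0,-2,4],
    [0,0,0,0,0,-2,4],
  ],
)

```text
time_s: 7.25
ee_pos: [0.5993, -0.3343, 0.046]
eef_rot: [-3.141, 0.001, -0.061]
force: [-0.1, 0.0, 0.3]
grip_width: 0.0406
```

```bash
python3 - <<'E'
from h import *
o=ctrl.get_obs();print(o["ee_pos"],o["force"],o["grip_width"])
shot("wrist","w4")
E
```

```text
[ 0.59931755 -0.33431046  0.04596877] [-0.07635408  0.00240711  0.2807992 ] 0.040556173493996935
```

View pics/w4.png

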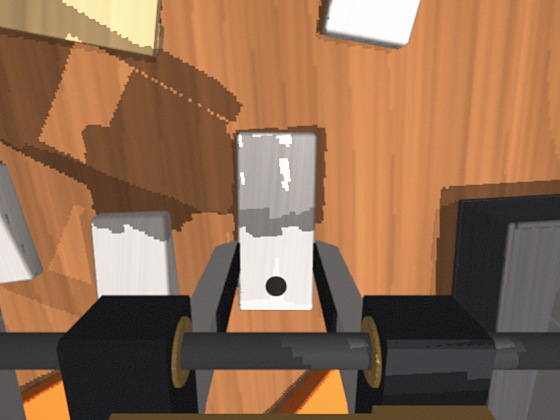

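play_rows(
  series=[
    [0,0,0,0,0,-1,9.4],
    [0,0,0,0,3,-4,9.4],
    [0,0,0,0,0,-4,9.4],
    [0,0,0,0,0,-4,9.4],
    [0,0,0,0,0,0,9.4],
  ],
)

```text
time_s: 7.8
ee_pos: [0.5992, -0.3656, 0.1819]
eef_rot: [3.137, -0.007, -0.061]
force: [0.7, 0.1, -0.4]
grip_width: 0.077
```

play_rows(
  series=[
    [0,0,0,0,0,0,9.4],
    [0,0,0,0,0,0,9.4],
  ],
)

```text
time_s: 8.0
ee_pos: [0.5972, -0.364, 0.1737]
eef_rot: [-3.14, 0.002, -0.061]
force: [-0.3, -0.3, 0.7]
grip_width: 0.0921
```

```bash
python3 - <<'E'
from h import *
pick([.599,-.337],"w5",zg=.004)
print(ctrl.get_obs()["grip_width"])
E
```

```text
uv [177. 205.] c [ 0.4879 -0.3759  0.023 ] yaw -90.8 len 68.7 wid 52.7
uv [ 68. 167.] c [ 0.3788 -0.3299  0.023 ] yaw 93.9 len 81.1 wid 52.7
uv [276. 159.] c [ 0.5984 -0.3347  0.023 ] yaw -93.4 len 125.3 wid 52.4
grasp yaw -3.4 thick +y
shift [-1.000e-02 -2.910e+00  1.697e+01] cm  turn [-0.09  0.15 -0.06]
0.0930506391060853
```

play_rows(
  series=[
    [0,0,0,0,-3,2,9.4],
    [0,0,0,0,0,4,9.4],
    [0,0,0,0,0,4,9.4],
    [0,0,0,0,0,4,9.4],
    [0,0,0,0,0,3,9.4],
  ],
  squeeze=40,
)

```text
time_s: 8.55
ee_pos: [0.5981, -0.3334, 0.0016]
eef_rot: [-3.14, 0.004, -0.061]
force: [-0.3, 0.3, 0.1]
grip_width: 0.0938
```

play_rows(
  series=[
    [0,0,0,0,0,0,0],
    [0,0,0,0,0,0,0],
    [0,0,0,0,0,0,0],
    [0,0,0,0,0,0,0],
    [0,0,0,0,0,0,0],
  ],
)

```text
time_s: 9.05
ee_pos: [0.6, -0.3348, 0.007]
eef_rot: [3.141, -0.002, -0.061]
force: [0.0, -0.6, 0.4]
grip_width: 0.0571
```

play_rows(
  series=[
    [0,0,0,0,0,0,0],
    [0,0,0,0,0,0,0],
    [0,0,0,0,0,0,0],
  ],
)

```text
time_s: 9.35
ee_pos: [0.5996, -0.3345, 0.0058]
eef_rot: [3.142, -0.0, -0.061]
force: [0.5, -1.4, 1.1]
grip_width: 0.0333
```

play_rows(
  series=[
    [0,0,0,0,0,-0.5,0],
    [0,0,0,0,0,-0.5,0],
    [0,0,0,0,0,-1,0],
    [0,0,0,0,0,0,0],
  ],
)

```text
time_s: 9.75
ee_pos: [0.6004, -0.335, 0.0279]
eef_rot: [3.14, -0.003, -0.061]
force: [0.6, -0.4, 0.4]
grip_width: 0.0019
```

```bash
python3 - <<'E'
from h import *
o=ctrl.get_obs();print(o["ee_pos"],o["grip_width"],o["eef_rot"])
p,im=shot("wrist","w6"); shot("side","s6")
M=np.linalg.inv(p["pose"]); Rm=R.from_euler("xyz",o["eef_rot"]).as_matrix()
for t in(0,-.0188,.02):
    c=M[:3,:3]@(o["ee_pos"]+Rm[:,2]*t)+M[:3,3]; print(t,p["fx"]*c[0]/c[2]+p["cx"],p["fy"]*c[1]/c[2]+p["cy"])
s=ctrl.camera_params("side");N=np.linalg.inv(s["pose"]);c=N[:3,:3]@o["ee_pos"]+N[:3,3];print("side",s["fx"]*c[0]/c[2]+s["cx"],s["fy"]*c[1]/c[2]+s["cy"])
a=cv2.imread("pics/s6.png"); cv2.imwrite("pics/c6.png",np.hstack([cv2.resize(cv2.imread("pics/w6.png"),(400,300)),cv2.resize(a[60:240,170:410],(400,300))]))
E
```

```text
[ 0.60038676 -0.3350147   0.02785151] 0.0018597327034874849 [ 3.14017374e+00 -2.57567989e-03 -6.06784985e-02]
0 277.1598809383759 235.97590866080418
-0.0188 277.2678434482062 246.6346962821692
0.02 277.06255370011144 226.3671068270337
side 259.1261502019663 160.97339577208697
```

View pics/c6.png

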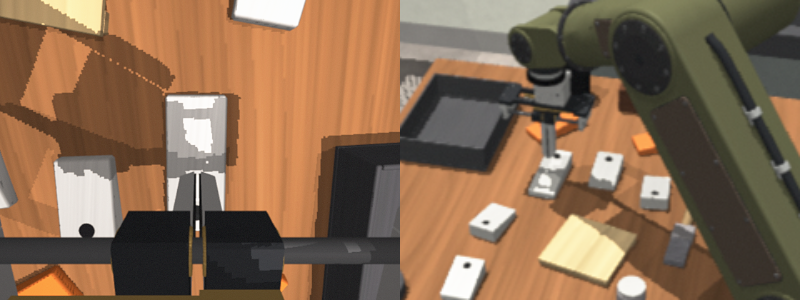

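play_rows(
  series=[
    [0,0,0,0,0,-2,9.4],
    [0,0,0,0,0,0,9.4],
    [0,0,0,0,0,0,9.4],
    [0,0,0,0,0,0,9.4],
    [0,0,0,0,0,0,9.4],
  ],
  squeeze=40,
)

```text
time_s: 10.35
ee_pos: [0.5992, -0.3343, 0.0447]
eef_rot: [-3.141, 0.001, -0.061]
force: [-0.1, 0.7, 1.4]
grip_width: 0.0367
```

play_rows(
  series=[
    [0,0,0,0,0,0,9.4],
    [0,0,0,0,0,0,9.4],
    [0,0,0,0,0,0,9.4],
    [0,0,0,0,0,0,9.4],
    [0,0,0,0,0,0,9.4],
  ],
)

```text
time_s: 10.85
ee_pos: [0.5996, -0.3345, 0.0456]
eef_rot: [-3.142, 0.0, -0.061]
force: [-0.2, 0.3, 0.5]
grip_width: 0.0768
```

play_rows(
  series=[
    [0,0,0,0,0,0,9.4],
    [0,0,0,0,0,2,9.4],
    [0,0,0,0,0,2.4,9.4],
    [0,0,0,0,0,0,6],
    [0,0,0,0,0,0,6],
  ],
)

```text
time_s: 11.35
ee_pos: [0.5996, -0.3345, 0.0021]
eef_rot: [-3.141, 0.0, -0.061]
force: [-0.3, -0.4, 0.7]
grip_width: 0.0815
```

play_rows(
  series=[
    [0,0,0,0,0,0,6],
    [0,0,0,0,0,0,6],
    [0,0,0,0,0,0,6],
    [0,0,0,0,0,0,6],
    [0,0,0,0,0,0,6],
  ],
)

```text
time_s: 11.85
ee_pos: [0.5996, -0.3345, 0.0019]
eef_rot: [3.141, -0.0, -0.061]
force: [0.0, 0.4, -1.3]
grip_width: 0.0599
```

```bash
python3 - <<'E'
from h import *
o=ctrl.get_obs();print(o["ee_pos"],o["grip_width"],o["force"])
p,im=shot("wrist","w7"); shot("side","s7")
a=cv2.imread("pics/s7.png"); cv2.imwrite("pics/c7.png",np.hstack([cv2.resize(cv2.imread("pics/w7.png"),(400,300)),cv2.resize(a[100:220,180:340],(400,300))]))
E
```

```text
[ 0.59961828 -0.33449534  0.00185186] 0.0599055826439525 [ 0.02416086  0.40342039 -1.25670142]
```

View pics/c7.png

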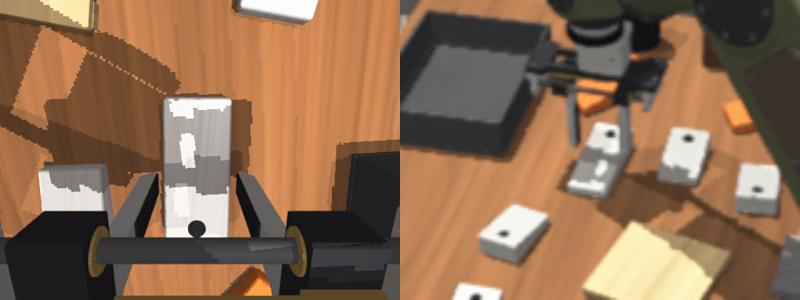

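play_rows(
  series=[
    [0,0,0,0,0,0,5],
    [0,0,0,0,0,0,5],
  ],
  squeeze=40,
)

```text
time_s: 12.15
ee_pos: [0.5996, -0.3345, 0.0016]
eef_rot: [-3.142, 0.0, -0.061]
force: [0.2, 0.7, 0.6]
grip_width: 0.0506
```

play_rows(
  series=[
    [0,0,0,0,0,0,5],
    [0,0,0,0,0,0,5],
  ],
)

```text
time_s: 12.35
ee_pos: [0.5995, -0.3345, 0.0016]
eef_rot: [-3.142, 0.0, -0.061]
force: [0.4, -0.1, -0.0]
grip_width: 0.0499
```

```bash
python3 - <<'E'
from h import *
o=ctrl.get_obs();print(o["ee_pos"],o["grip_width"],o["force"])
p,im=shot("wrist","w8"); shot("side","s8")
a=cv2.imread("pics/s8.png"); cv2.imwrite("pics/c8.png",np.hstack([cv2.resize(cv2.imread("pics/w8.png"),(400,300)),cv2.resize(a[100:220,180:340],(400,300))]))
E
```

```text
[ 0.59954358 -0.33448933  0.00161935] 0.0499436155832265 [ 0.41273953 -0.08456559 -0.0318835 ]
```

View pics/c8.png

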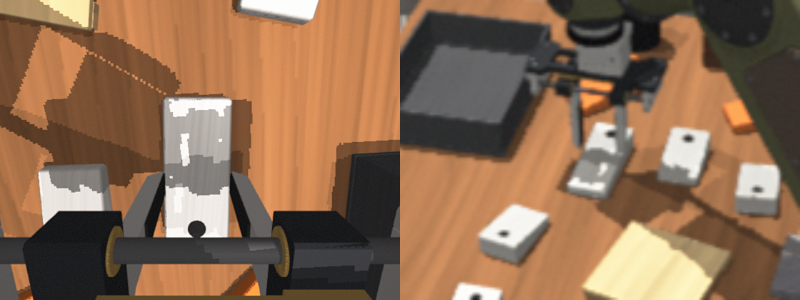

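play_rows(
  series=[
    [0,0,0,0,0,0,4],
    [0,0,0,0,0,0,4],
    [0,0,0,0,0,0,4],
  ],
)

```text
time_s: 12.75
ee_pos: [0.5995, -0.3345, 0.0017]
eef_rot: [3.142, 0.0, -0.061]
force: [-0.4, -0.2, 0.2]
grip_width: 0.0403
```

play_rows(
  series=[
    [0,0,0,0,0,0,3],
    [0,0,0,0,0,0,3],
    [0,0,0,0,0,0,3],
  ],
)

```text
time_s: 13.05
ee_pos: [0.5996, -0.3345, 0.0016]
eef_rot: [-3.142, 0.0, -0.061]
force: [0.1, -0.1, 0.2]
grip_width: 0.0304
```

```bash
python3 - <<'E'
from h import *
o=ctrl.get_obs();print(o["ee_pos"],o["grip_width"],o["force"])
p,im=shot("wrist","w9"); a=cv2.imread("pics/w9.png"); b=cv2.imread("pics/w8.png");c=cv2.imread("pics/w4.png")
cv2.imwrite("pics/c9.png",np.hstack([x[120:340,160:400] for x in (b,a)]).repeat(1,0))
E
```

```text
[ 0.59955989 -0.33447183  0.00163313] 0.030357293354818626 [ 0.07012262 -0.06501881  0.21423665]
```

View pics/c9.png

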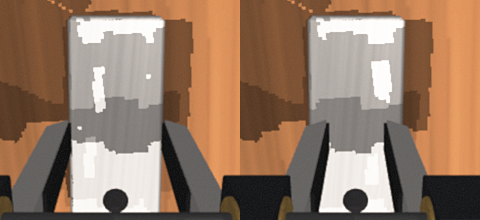

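play_rows(
  series=[
    [0,0,0,0.3,0,0,3],
    [0,0,0,0.3,0,0,3],
    [0,0,0,0.2,0,0,3],
    [0,0,0,0,0,0,3],
  ],
)

```text
time_s: 13.5
ee_pos: [0.6078, -0.3349, 0.0015]
eef_rot: [-3.142, 0.0, -0.061]
force: [-0.7, 0.0, -0.1]
grip_width: 0.0298
```

```bash
python3 - <<'E'
from h import *
o=ctrl.get_obs();print(o["ee_pos"],o["grip_width"],o["force"],o["tau"].round(2))
p,im=shot("wrist","w10"); shot("side","s10"); a=cv2.imread("pics/w10.png");b=cv2.imread("pics/s10.png")
cv2.imwrite("pics/c10.png",np.hstack([a[120:340,160:400],cv2.resize(b[110:200,210:310],(400,360))[:220*1] if 0 else cv2.resize(b[120:190,220:300],(251,220))]))
E
```

```text
[ 0.60780545 -0.33490871  0.00153919] 0.029840660343827093 [-0.65815327  0.01717706 -0.09039185] [ 7.000e-02 -7.533e+01 -3.317e+01  6.000e-02  9.000e-02  3.000e-02]
```

View pics/c10.png

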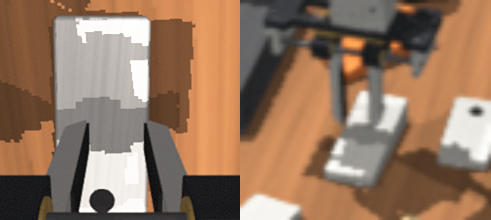

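```bash
python3 - <<'E'
from h import *
s=ctrl.camera_params("side");N=np.linalg.inv(s["pose"])
def pr(P):
    c=N[:3,:3]@np.array(P)+N[:3,3]; return np.array([s["fx"]*c[0]/c[2]+s["cx"],s["fy"]*c[1]/c[2]+s["cy"]])
def panel(f,pts):
    a=cv2.imread(f)[110:200,210:310]; a=cv2.resize(a,(400,360),interpolation=cv2.INTER_CUBIC)
    for P,col in pts: 
        u=(pr(P)-[210,110]+.5)*4; cv2.circle(a,tuple(int(v) for v in u),2,col,-1)
    return a
r,g,b=(0,0,255),(0,255,0),(255,0,0)
A=panel("pics/s6.png",[((.6004,-.335,.0279),r),((.6004,-.335,.053),g)])
B=panel("pics/s10.png",[((.6078-.015,-.335,.0015),r),((.6078+.015,-.335,.0015),r),((.6078-.015,-.335,.0265),g),((.6078+.015,-.335,.0265),g)]
 +[((.599+dx,-.334+dy,z),b) for dx in(-.028,.028) for dy,z in((-.065,.03),(.065,.016))])
cv2.imwrite("pics/c11.png",np.hstack([A,B]))
E
```

```text
(no output)
```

View pics/c11.png

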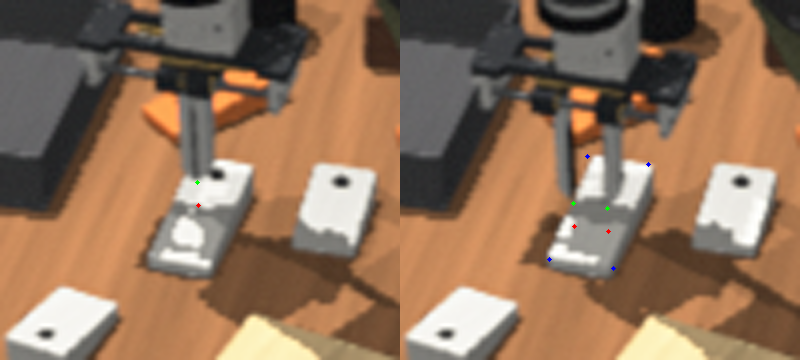

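play_rows(
  series=[
    [0,0,0,-0.8,0,-0.5,9.4],
    [0,0,0,0,0,0,9.4],
    [0,0,0,0,0,0,9.4],
    [0,0,0,0,0,0,9.4],
    [0,0,0,0,0,0,9.4],
  ],
)

```text
time_s: 14.1
ee_pos: [0.5996, -0.3344, 0.0066]
eef_rot: [-3.142, 0.0, -0.061]
force: [0.2, 0.2, -0.8]
grip_width: 0.0665
```

play_rows(
  series=[
    [0,0,0,0,0,0,9.4],
    [0,0,0,0,0,0,9.4],
    [0,0,0,0,0,0,9.4],
    [0,0,0,0,0,0,9.4],
    [0,0,0,0,0,0,9.4],
  ],
)

```text
time_s: 14.6
ee_pos: [0.5996, -0.3344, 0.0066]
eef_rot: [-3.142, 0.0, -0.061]
force: [-0.7, -0.1, -0.0]
grip_width: 0.0943
```

play_rows(
  series=[
    [0,0,0,0,0,0.7,9.4],
    [0,0,0,0,0,0.7,9.4],
    [0,0,0,0,0,0.6,9.4],
    [0,0,0,0,0,0,9.4],
  ],
)

```text
time_s: 15.0
ee_pos: [0.5989, -0.3341, -0.0149]
eef_rot: [-3.141, 0.002, -0.061]
force: [-0.2, 0.5, -0.3]
grip_width: 0.0942
```

play_rows(
  series=[
    [0,0,0,0,0,0.2,9.4],
    [0,0,0,0,0,0,9.4],
  ],
)

```text
time_s: 15.2
ee_pos: [0.5996, -0.3345, -0.0155]
eef_rot: [-3.142, 0.0, -0.061]
force: [1.0, 0.5, -0.5]
grip_width: 0.094
```

play_rows(
  series=[
    [0,0,0,0,0,0.2,9.4],
    [0,0,0,0,0,0,9.4],
  ],
)

```text
time_s: 15.4
ee_pos: [0.5995, -0.3344, -0.0175]
eef_rot: [-3.142, 0.0, -0.061]
force: [0.4, -0.1, -0.3]
grip_width: 0.0942
```

play_rows(
  series=[
    [0,0,0,0,0,0.2,9.4],
    [0,0,0,0,0,0,3],
    [0,0,0,0,0,0,3],
    [0,0,0,0,0,0,3],
    [0,0,0,0,0,0,3],
  ],
  squeeze=40,
)

```text
time_s: 15.9
ee_pos: [0.5996, -0.3345, -0.0193]
eef_rot: [3.142, -0.0, -0.061]
force: [0.7, -0.0, -0.4]
grip_width: 0.0655
```

play_rows(
  series=[
    [0,0,0,0,0,0,3],
    [0,0,0,0,0,0,3],
    [0,0,0,0,0,0,3],
    [0,0,0,0,0,0,3],
  ],
)

```text
time_s: 16.3
ee_pos: [0.5996, -0.3345, -0.0193]
eef_rot: [3.142, -0.0, -0.061]
force: [0.3, 0.4, 0.8]
grip_width: 0.0552
```

play_rows(
  series=[
    [0,0,0,0,0,-1,3],
    [0,0,0,0,0,-2,3],
    [0,0,0,0,0,-2,3],
    [0,0,0,0,0,0,3],
    [0,0,0,0,0,0,3],
  ],
)

```text
time_s: 16.8
ee_pos: [0.5994, -0.3344, 0.0303]
eef_rot: [-3.142, 0.0, -0.061]
force: [0.3, 0.2, -3.8]
grip_width: 0.0556
```

```bash
python3 - <<'E'
from h import *
o=ctrl.get_obs();print(o["time_s"],o["ee_pos"].round(4),o["grip_width"],o["force"].round(2),o["moment"].round(3))
go(.4743,-.132,.13,-13.7)
E
```

```text
16.8 [ 0.5994 -0.3344  0.0303] 0.055632885797300365 [ 0.29  0.2  -3.82] [-0.051 -0.047 -0.015]
shift [-13.72 -19.44  -9.96] cm  turn [-0.000e+00  1.000e-02  1.022e+01]
```

play_rows(
  series=[
    [0,0,0,-2.7,-3.9,-1.4,3],
    [0,0,0,-2.7,-3.9,-1.4,3],
    [0,0,0,-2.7,-3.9,-1.4,3],
    [0,0,0,-2.7,-3.9,-1.4,3],
    [0,0,0,-2.9,-3.8,-1.4,3],
  ],
)

```text
time_s: 17.3
ee_pos: [0.4728, -0.1308, 0.0998]
eef_rot: [-3.141, 0.002, -0.061]
force: [1.3, 0.8, -2.4]
grip_width: 0.0551
```

play_rows(
  series=[
    [0,0,5.1,0,0,0,3],
    [0,0,5.1,0,0,0,3],
    [0,0,0,0,0,0,3],
    [0,0,0,0,0,0,3],
  ],
)

```text
time_s: 17.7
ee_pos: [0.4742, -0.1325, 0.0999]
eef_rot: [-3.141, 0.001, -0.236]
force: [0.2, 0.3, -3.1]
grip_width: 0.0552
```

```bash
python3 - <<'E'
from h import *
o=ctrl.get_obs();print(o["ee_pos"].round(4),o["grip_width"],o["force"].round(2))
go(.4743,-.132,0.000,-13.7)
p,im=shot("wrist","w12"); z=o["ee_pos"][2]+.0193
show(wedges("wrist",pim=(p,im),amin=1500,vmin=110,base=z))
E
```

```text
[ 0.4742 -0.1325  0.0999] 0.055166886825847694 [ 0.24  0.34 -3.14]
shift [ 0.01 -0.05  9.99] cm  turn [-0.01  0.08  0.17]
uv [245. 395.] c [ 0.4364 -0.2117  0.1422] yaw 158.7 len 55.8 wid 35.0
uv [110. 267.] c [ 0.3865 -0.1138  0.1422] yaw -77.9 len 27.6 wid 20.7
uv [513. 191.] c [ 0.5979 -0.1238  0.1422] yaw 82.6 len 52.1 wid 30.7
uv [275. 236.] c [ 0.476  -0.1194  0.1422] yaw -102.9 len 100.3 wid 52.3
uv [80. 72.] c [ 0.4076 -0.0193  0.1422] yaw 36.7 len 26.8 wid 26.1
```

View pics/w12.png

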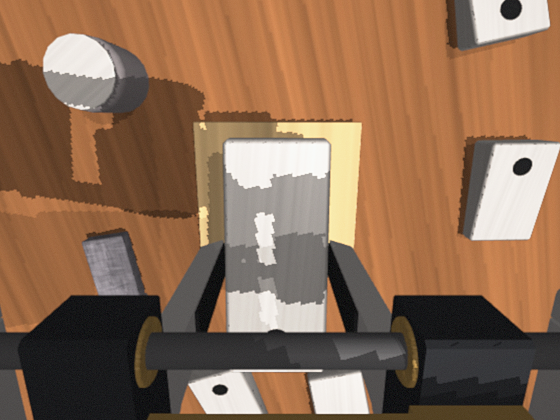

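play_rows(
  series=[
    [0,0,0.2,0,0,4,3],
    [0,0,0,0,0,3,3],
    [0,0,0,0,0,2,3],
    [0,0,0,0,0,0.7,3],
    [0,0,0,0,0,0,3],
  ],
)

```text
time_s: 18.25
ee_pos: [0.4742, -0.1325, 0.003]
eef_rot: [-3.141, 0.002, -0.241]
force: [-0.2, -0.0, -2.3]
grip_width: 0.0557
```

play_rows(
  series=[
    [0,0,0,0,0,0.3,3],
    [0,0,0,0,0,0,3],
    [0,0,0,0,0,0.1,3],
  ],
)

```text
time_s: 18.55
ee_pos: [0.4751, -0.1327, 0.0004]
eef_rot: [3.141, -0.001, -0.242]
force: [-0.4, -0.1, -3.3]
grip_width: 0.0551
```

play_rows(
  series=[
    [0,0,0,0,0,0,7.5],
    [0,0,0,0,0,0,7.5],
    [0,0,0,0,0,0,7.5],
    [0,0,0,0,0,0,7.5],
    [0,0,0,0,0,-3,9.4],
  ],
)

```text
time_s: 19.05
ee_pos: [0.4727, -0.1319, 0.0274]
eef_rot: [-3.141, 0.006, -0.242]
force: [0.2, -0.2, 0.8]
grip_width: 0.0797
```

play_rows(
  series=[
    [0,0,0,0,0,-4,9.4],
    [0,0,0,0,0,-4,9.4],
    [0,0,0,1.8,-4.4,-1,9.4],
    [0,0,0,1.8,-4.4,-1,9.4],
    [0,0,0,1.8,-4.4,-1,9.4],
  ],
)

```text
time_s: 19.55
ee_pos: [0.5596, -0.016, 0.1406]
eef_rot: [-3.141, -0.001, -0.243]
force: [-0.1, 0.6, 0.7]
grip_width: 0.0943
```

play_rows(
  series=[
    [0,0,0,1.8,-4.4,-1,9.4],
    [0,0,0,1.8,-4.4,-1,9.4],
    [0,0,0,1.9,-4.4,0,9.4],
    [0,0,0,1.9,-4.4,0,9.4],
    [0,0,-8.5,0,0,0,9.4],
  ],
)

```text
time_s: 20.05
ee_pos: [0.6739, 0.1402, 0.1575]
eef_rot: [-3.141, 0.002, -0.091]
force: [0.2, -0.6, -0.2]
grip_width: 0.0942
```

play_rows(
  series=[
    [0,0,-8.5,0,0,0,9.4],
    [0,0,0,0,0,0,9.4],
    [0,0,0,0,0,0,9.4],
  ],
)

```text
time_s: 20.35
ee_pos: [0.6727, 0.1356, 0.1597]
eef_rot: [-3.142, 0.0, 0.05]
force: [0.8, -0.4, -0.6]
grip_width: 0.0941
```

```bash
python3 - <<'E'
from h import *
pick([.671,.168],"w13",zg=-.018)
E
```

```text
Traceback (most recent call last):
  File "h.py", line 57, in pick
    c,y,l,w,uv=min(ws,key=lambda a:np.hypot(*(a[0][:2]-guess)))
               ~~~^^^^^^^^^^^^^^^^^^^^^^^^^^^^^^^^^^^^^^^^^^^^^
ValueError: min() iterable argument is empty
```

```bash
python3 - <<'E'
from h import *
p=ctrl.camera_params("wrist"); im=cv2.imread("pics/w13.png")[:,:,::-1].copy()
for v in(200,170,150,120,100,80):
    print(v); show(wedges("wrist",pim=(p,im),amin=800,vmin=v))
hsv=cv2.cvtColor(im,cv2.COLOR_RGB2HSV)
for r in range(60,260,20): print(r,[int(x) for x in hsv[r,200:360:8,2]],[int(x) for x in hsv[r,260:300:20,1]])
E
```

```text
200
170
150
120
uv [276. 152.] c [0.6704 0.171  0.023 ] yaw 93.8 len 125.6 wid 52.0
100
uv [276. 152.] c [0.6704 0.171  0.023 ] yaw 93.8 len 125.6 wid 52.0
uv [188.  14.] c [0.584  0.2954 0.023 ] yaw -8.6 len 63.6 wid 23.7
uv [92. 20.] c [0.4957 0.2858 0.023 ] yaw -0.2 len 60.5 wid 33.1
80
uv [272. 400.] c [ 0.6808 -0.1285  0.023 ] yaw 89.0 len 51.2 wid 53.1
uv [276. 299.] c [0.6783 0.0094 0.023 ] yaw 89.3 len 91.1 wid 52.0
uv [142. 287.] c [0.5276 0.0166 0.023 ] yaw 23.8 len 13.3 wid 137.8
uv [426. 285.] c [0.8448 0.035  0.023 ] yaw 24.2 len 23.5 wid 135.7
uv [276. 152.] c [0.6704 0.171  0.023 ] yaw 93.8 len 125.6 wid 52.0
uv [188.  14.] c [0.5838 0.295  0.023 ] yaw -9.4 len 63.3 wid 24.6
uv [93. 20.] c [0.4973 0.2859 0.023 ] yaw -0.1 len 63.6 wid 33.0
60 [89, 164, 170, 178, 171, 160, 179, 185, 184, 201, 197, 194, 181, 184, 195, 186, 182, 182, 185, 163] [151, 153]
80 [93, 166, 169, 182, 173, 160, 180, 178, 184, 202, 195, 200, 176, 184, 196, 184, 182, 181, 182, 171] [153, 153]
100 [95, 96, 101, 182, 172, 163, 210, 245, 247, 154, 155, 237, 248, 215, 193, 181, 178, 177, 175, 188] [8, 18]
120 [95, 98, 99, 110, 177, 163, 106, 146, 149, 147, 147, 148, 227, 184, 191, 171, 179, 179, 169, 194] [18, 16]
140 [98, 96, 103, 105, 175, 160, 110, 244, 148, 146, 145, 148, 251, 174, 189, 176, 184, 184, 173, 191] [19, 18]
160 [109, 97, 97, 145, 98, 98, 79, 222, 145, 148, 146, 145, 218, 172, 179, 178, 174, 184, 179, 190] [19, 17]
180 [184, 170, 179, 180, 173, 179, 78, 238, 240, 240, 237, 241, 241, 188, 173, 171, 172, 181, 176, 191] [9, 11]
200 [162, 149, 154, 156, 148, 151, 126, 219, 220, 216, 237, 239, 241, 183, 173, 171, 171, 176, 188, 197] [13, 12]
220 [159, 174, 185, 179, 174, 151, 146, 148, 164, 192, 191, 183, 188, 182, 177, 167, 178, 180, 191, 193] [149, 148]
240 [183, 173, 187, 171, 186, 149, 148, 149, 162, 191, 182, 191, 187, 176, 178, 166, 184, 182, 190, 194] [152, 156]
```

play_rows(
  series=[
    [0,0,-0.9,0,-3.5,2,7.5],
    [0,0,0,0,0,4.8,7.5],
    [0,0,0,0,0,4.8,7.5],
    [0,0,0,0,0,4,7.5],
    [0,0,0,0,0,2.2,7.5],
  ],
)

```text
time_s: 20.9
ee_pos: [0.6691, 0.1702, -0.0221]
eef_rot: [3.141, 0.004, 0.066]
force: [0.1, -0.0, 0.9]
grip_width: 0.0748
```

play_rows(
  series=[
    [0,0,0,0,0,0,7.5],
    [0,0,0,0,0,0,3],
    [0,0,0,0,0,0,3],
    [0,0,0,0,0,0,3],
    [0,0,0,0,0,0,3],
  ],
)

```text
time_s: 21.4
ee_pos: [0.6717, 0.1709, -0.0163]
eef_rot: [-3.141, -0.003, 0.07]
force: [-2.6, -0.3, 7.1]
grip_width: 0.0547
```

play_rows(
  series=[
    [0,0,0,0,0,0,3],
    [0,0,0,0,0,0,3],
    [0,0,0,0,0,0,3],
  ],
)

```text
time_s: 21.7
ee_pos: [0.6717, 0.1709, -0.0163]
eef_rot: [-3.141, -0.003, 0.07]
force: [-0.9, -0.2, 7.5]
grip_width: 0.055
```

play_rows(
  series=[
    [0,0,0,0,0,-2,3],
    [0,0,0,0,0,-4,3],
    [0,0,0,0,0,-4.5,3],
    [0,0,0,0,0,-4.5,3],
    [0,0,0,0,0,0,3],
  ],
)

```text
time_s: 22.2
ee_pos: [0.6733, 0.1713, 0.1396]
eef_rot: [-3.14, -0.011, 0.07]
force: [1.4, 0.7, -3.5]
grip_width: 0.0552
```

play_rows(
  series=[
    [0,0,0,-3.1,4.1,0,3],
    [0,0,0,-3.1,4.1,0,3],
    [0,0,0,-3.1,4.1,0,3],
    [0,0,0,-3.1,4.1,0,3],
    [0,0,0,-3.1,4.2,0,3],
  ],
)

```text
time_s: 22.7
ee_pos: [0.5328, -0.0403, 0.1306]
eef_rot: [-3.141, 0.001, 0.07]
force: [0.3, -1.0, -4.3]
grip_width: 0.0549
```

play_rows(
  series=[
    [0,0,0,-3.1,4.2,0,3],
    [0,0,0,-3,4.2,0,3],
    [0,0,8.5,0,0,0,3],
    [0,0,8.5,0,0,0,3],
    [0,0,0,0,0,0,3],
  ],
)

```text
time_s: 23.2
ee_pos: [0.4813, -0.1241, 0.1309]
eef_rot: [-3.141, 0.001, -0.23]
force: [0.0, 0.0, -4.3]
grip_width: 0.0552
```

```bash
sed -i 's/zg=.005,vmin=170/zg=-.018,vmin=120/' h.py; cat >> h.py <<'E'
def place(U,yaw,tilt,zp,e=0,h=.06,gap=.001):
    """U: target underside centre; tilt deg about tool x (- if thick end at -y); zp: reading of z at the pick;
    e: wedge centre minus grasp point along tool y. Prints move to h before contact; then go h along tool z"""
    o=ctrl.get_obs(); print(o["time_s"],o["ee_pos"].round(4),np.degrees(o["eef_rot"]).round(1),"w",round(o["grip_width"],4),"f",o["force"].round(1))
    T=R.from_euler("xyz",[np.pi,0,np.radians(yaw)])*R.from_rotvec([np.radians(tilt),0,0])
    P=np.array(U)-T.apply([0,e,zp])-T.apply([0,0,1])*(h+gap)
    go(*P,yaw,tilt); return P
E
python3 - <<'E'
from h import *
place([.4744,-.1325,.041],-13.8,-6.13,-.018)
E
```

```text
23.2 [ 0.4813 -0.1241  0.1309] [-1.80e+02  1.00e-01 -1.32e+01] w 0.0552 f [ 0.   0.  -4.3]
shift [-0.47  0.52  4.72] cm  turn [-6.14  0.03  0.62]
```

play_rows(
  series=[
    [0,0,0,-0.5,0.5,3,3],
    [0,0,0,0,0,1.7,3],
    [-6.1,0,0.6,0,0,0,3],
    [0,0,0,0,0,0,3],
    [0,0,0,0,0,0,3],
  ],
)

```text
time_s: 23.7
ee_pos: [0.4761, -0.1268, 0.0844]
eef_rot: [3.037, 0.0, -0.232]
force: [-0.5, 0.0, -4.9]
grip_width: 0.055
```

play_rows(
  series=[
    [0,0,0,0,0,2,3],
    [0,0,0,0,0,2,3],
    [0,0,0,0,0,1,3],
    [0,0,0,0,0,0,3],
  ],
)

```text
time_s: 24.1
ee_pos: [0.474, -0.1329, 0.034]
eef_rot: [3.036, 0.002, -0.236]
force: [0.1, 0.0, -5.0]
grip_width: 0.0549
```

play_rows(
  series=[
    [0,0,0,0,0,0.5,3],
    [0,0,0,0,0,0,3],
    [0,0,0,0,0,0.3,3],
    [0,0,0,0,0,0,3],
  ],
)

```text
time_s: 24.5
ee_pos: [0.4746, -0.1337, 0.027]
eef_rot: [3.035, -0.001, -0.237]
force: [0.0, 1.0, -5.5]
grip_width: 0.0551
```

```bash
python3 - <<'E'
from h import *
P=place([.4744,-.1325,.041],-13.8,-6.13,-.0165,h=0,gap=0)
E
```

```text
24.5 [ 0.4746 -0.1337  0.027 ] [173.9  -0.  -13.6] w 0.0551 f [ 0.   1.  -5.5]
shift [-0.05  0.04  0.25] cm  turn [-0.04 -0.07  0.23]
```

play_rows(
  series=[
    [0,0,0.2,-0.1,0,0.2,3],
    [0,0,0,0,0,0,3],
    [0,0,0,0,0,0,3],
  ],
)

```text
time_s: 24.8
ee_pos: [0.4735, -0.1336, 0.0251]
eef_rot: [3.035, -0.001, -0.24]
force: [0.5, -0.2, -4.9]
grip_width: 0.0551
```

play_rows(
  series=[
    [0,0,0,0,0,0.1,3],
    [0,0,0,0,0,0,3],
    [0,0,0,0,0,0,3],
  ],
)

```text
time_s: 25.1
ee_pos: [0.4737, -0.1337, 0.0246]
eef_rot: [3.035, -0.001, -0.24]
force: [-4.2, 3.1, 6.5]
grip_width: 0.0549
```

play_rows(
  series=[
    [0,0,0,0,0,0,7.5],
    [0,0,0,0,0,0,7.5],
    [0,0,0,0,0,0,7.5],
    [0,0,0,0,0,0,7.5],
    [0,0,0,0,0,-2,9.4],
  ],
)

```text
time_s: 25.6
ee_pos: [0.4727, -0.1314, 0.0423]
eef_rot: [3.035, 0.003, -0.241]
force: [-1.2, 0.5, 0.5]
grip_width: 0.0802
```

play_rows(
  series=[
    [0,0,0,0,0,-4,9.4],
    [0,0,0,0,0,-4,9.4],
    [6.1,0,0,0,0,0,9.4],
    [0,0,0,0,3,-4,9.4],
    [0,0,0,0,0,-3,9.4],
  ],
)

```text
time_s: 26.1
ee_pos: [0.4681, -0.1547, 0.1951]
eef_rot: [3.141, -0.001, -0.243]
force: [0.1, 1.1, 0.5]
grip_width: 0.0943
```

play_rows(
  series=[
    [0,0,0,0,0,0,9.4],
    [0,0,0,0,0,0,9.4],
  ],
)

```text
time_s: 26.3
ee_pos: [0.4687, -0.1525, 0.1933]
eef_rot: [3.142, -0.001, -0.241]
force: [-0.0, 0.3, 0.3]
grip_width: 0.0943
```

```bash
cat >> h.py <<'E'
def flat(guess,z,name=None,cam="wrist",vmin=120,amin=1500):
    "quads near guess, cast on the level plane z"
    p,im=shot(cam,name); hsv=cv2.cvtColor(im,cv2.COLOR_RGB2HSV)
    m=((hsv[:,:,1]<40)&(hsv[:,:,2]>vmin)).astype(np.uint8)
    for c in blobs(cv2.morphologyEx(m,cv2.MORPH_OPEN,np.ones((3,3))),amin):
        q=quad(c); w=cast(p,q,z)[:,:2]; e=np.roll(w,-1,0)-w
        if np.hypot(*(w.mean(0)-guess))<.06: print("flat",w.mean(0).round(4),(np.linalg.norm(e,axis=1)*1e3).round(1),np.degrees(np.arctan2(e[:,1],e[:,0])).round(1))
E
python3 - <<'E'
from h import *
flat([.474,-.132],.064,"w14"); o=ctrl.get_obs(); print(o["ee_pos"],o["time_s"])
C=np.array([.597,.342]); go(C[0],C[1]-.03,.16,-11.8)
E
```

```text
flat [ 0.4736 -0.1293] [125.2  52.  125.6  52. ] [-103.5  168.6   76.5  -11.8]
[ 0.46842766 -0.15227068  0.19252603] 26.35
shift [  1.44 -48.15   3.26] cm  turn [-0.01  0.01 -1.97]
```

View pics/w14.png

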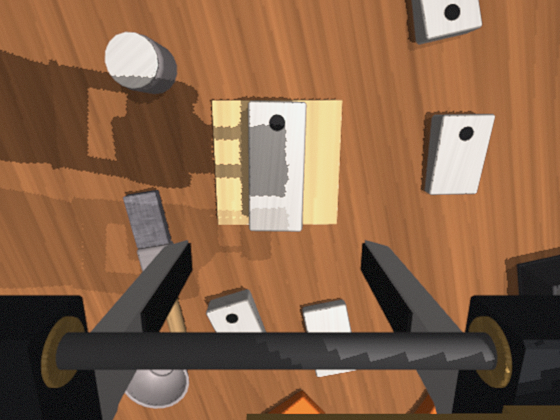

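play_rows(
  series=[
    [0,0,-2,0.2,-4.8,0,9.4],
    [0,0,0,0,-4.8,0,9.4],
    [0,0,0,0,-4.8,0,9.4],
    [0,0,0,0,-4.8,0,9.4],
    [0,0,0,0,-4.8,0,9.4],
  ],
)

```text
time_s: 26.85
ee_pos: [0.5207, 0.0839, 0.192]
eef_rot: [3.141, 0.001, -0.205]
force: [0.6, -0.4, 0.1]
grip_width: 0.0941
```

play_rows(
  series=[
    [0,0,0,0,-4.8,0.6,9.4],
    [0,0,0,0,-4.8,0.6,9.4],
    [0,0,0,0,-4.8,0.6,9.4],
    [0,0,0,0,-4.8,0.7,9.4],
    [0,0,0,0,-4.8,0.7,9.4],
  ],
)

```text
time_s: 27.35
ee_pos: [0.5696, 0.3187, 0.1593]
eef_rot: [3.14, 0.001, -0.205]
force: [0.9, -1.0, 1.0]
grip_width: 0.0939
```

play_rows(
  series=[
    [0,0,0,0,0,0,9.4],
    [0,0,0,0,0,0,9.4],
  ],
)

```text
time_s: 27.55
ee_pos: [0.5693, 0.3172, 0.1591]
eef_rot: [3.139, 0.002, -0.203]
force: [0.9, 0.3, 0.4]
grip_width: 0.0939
```

```bash
python3 - <<'E'
from h import *
pick([.597,.342],"w15")
go(.474,-.132,.16,-12,frm=(.597,.342,.13,-12))
E
```

```text
uv [ 85. 194.] c [0.3744 0.3517 0.023 ] yaw 97.4 len 76.7 wid 61.5
uv [194. 186.] c [0.4873 0.3354 0.023 ] yaw 99.8 len 122.4 wid 48.1
uv [297. 156.] c [0.5955 0.3462 0.023 ] yaw -104.1 len 125.3 wid 52.7
grasp yaw -14.1 thick +y
shift [ 1.92 -3.49 17.81] cm  turn [0.08 0.03 2.33]
shift [-2.18 48.92 -3.  ] cm  turn [0. 0. 0.]
```

play_rows(
  series=[
    [0,0,2.3,1.9,-3.5,2,7.5],
    [0,0,0,0,0,4.8,7.5],
    [0,0,0,0,0,4.8,7.5],
    [0,0,0,0,0,4,7.5],
    [0,0,0,0,0,2.2,7.5],
  ],
)

```text
time_s: 28.1
ee_pos: [0.5949, 0.3445, -0.0201]
eef_rot: [3.139, 0.002, -0.247]
force: [0.4, 0.6, -0.8]
grip_width: 0.0752
```

play_rows(
  series=[
    [0,0,0,0,0,0,7.5],
    [0,0,0,0,0,0,3],
    [0,0,0,0,0,0,3],
    [0,0,0,0,0,0,3],
    [0,0,0,0,0,0,3],
  ],
)

```text
time_s: 28.6
ee_pos: [0.5971, 0.3471, -0.0145]
eef_rot: [-3.14, -0.003, -0.246]
force: [-0.5, -3.0, 7.6]
grip_width: 0.0548
```

play_rows(
  series=[
    [0,0,0,0,0,0,3],
    [0,0,0,0,0,0,3],
    [0,0,0,0,0,0,3],
  ],
)

```text
time_s: 28.9
ee_pos: [0.5971, 0.3471, -0.0145]
eef_rot: [-3.14, -0.003, -0.246]
force: [-1.2, -2.2, 7.3]
grip_width: 0.055
```

play_rows(
  series=[
    [0,0,0,0,0,-2,3],
    [0,0,0,0,0,-4,3],
    [0,0,0,0,0,-4.5,3],
    [0,0,0,0,0,-4.5,3],
    [0,0,0,0,4.9,-1,3],
  ],
)

```text
time_s: 29.4
ee_pos: [0.5863, 0.3034, 0.15]
eef_rot: [-3.134, -0.009, -0.242]
force: [1.0, -1.3, -4.6]
grip_width: 0.0544
```

play_rows(
  series=[
    [0,0,0,0,4.9,0,3],
    [0,0,0,0,4.9,0,3],
    [0,0,0,0,4.9,0,3],
    [0,0,0,0,4.9,0,3],
    [0,0,0,0,4.9,0,3],
  ],
)

```text
time_s: 29.9
ee_pos: [0.5235, 0.06, 0.1438]
eef_rot: [-3.141, -0.001, -0.245]
force: [1.7, -0.4, -4.1]
grip_width: 0.0545
```

play_rows(
  series=[
    [0,0,0,0,4.9,0,3],
    [0,0,0,0,4.9,0,3],
    [0,0,0,0,4.9,0,3],
    [0,0,0,0,4.9,0,3],
    [0,0,-8.2,0,0,0,3],
  ],
)

```text
time_s: 30.4
ee_pos: [0.4754, -0.133, 0.1438]
eef_rot: [3.14, -0.001, -0.107]
force: [0.5, 1.1, -4.0]
grip_width: 0.0548
```

play_rows(
  series=[
    [0,0,-8.2,0,0,0,3],
    [0,0,-8.2,0,0,0,3],
    [0,0,-8.2,0,0,0,3],
    [0,0,-8.2,0,0,0,3],
    [0,0,-8.2,0,0,0,3],
  ],
)

```text
time_s: 30.9
ee_pos: [0.4766, -0.1283, 0.1437]
eef_rot: [3.141, -0.001, 0.619]
force: [0.2, -0.9, -4.7]
grip_width: 0.0544
```

play_rows(
  series=[
    [0,0,-8.2,0,0,0,3],
    [0,0,-8.2,0,0,0,3],
    [0,0,-8.2,0,0,0,3],
    [0,0,-8.2,0,0,0,3],
    [0,0,-8.2,0,0,0,3],
  ],
)

```text
time_s: 31.4
ee_pos: [0.4766, -0.1283, 0.1437]
eef_rot: [3.14, 0.0, 1.335]
force: [0.6, -0.1, -4.6]
grip_width: 0.0544
```

play_rows(
  series=[
    [0,0,0,0,0,0,3],
    [0,0,0,0,0,0,3],
  ],
)

```text
time_s: 31.6
ee_pos: [0.4768, -0.1283, 0.1436]
eef_rot: [3.141, -0.0, 1.324]
force: [-0.1, -0.5, -4.7]
grip_width: 0.0547
```

```bash
python3 - <<'E'
from h import *
place([.4744,-.132,.064],76.2,0,-.018)
E
```

```text
31.6 [ 0.4768 -0.1283  0.1436] [179.9  -0.   75.9] w 0.0547 f [-0.1 -0.5 -4.7]
shift [-0.42 -0.14  3.66] cm  turn [ 0.06 -0.   -0.32]
```

play_rows(
  series=[
    [0,0,-0.3,-0.4,-0.3,3.3,3],
    [0,0,0,0,0,0,3],
    [0,0,0,0,0,2.5,3],
    [0,0,0,0,0,2,3],
    [0,0,0,0,0,1,3],
  ],
)

```text
time_s: 32.1
ee_pos: [0.4728, -0.1314, 0.0549]
eef_rot: [-3.141, -0.0, 1.332]
force: [-0.2, 0.3, -4.6]
grip_width: 0.0545
```

play_rows(
  series=[
    [0,0,0,0,0,0,3],
    [0,0,0,0,0,0.3,3],
    [0,0,0,0,0,0,3],
    [0,0,0,0,0,0,3],
  ],
)

```text
time_s: 32.5
ee_pos: [0.4735, -0.1317, 0.0532]
eef_rot: [3.14, 0.0, 1.334]
force: [0.3, 0.5, -3.6]
grip_width: 0.0545
```

play_rows(
  series=[
    [0,0,0,0,0,0.1,3],
    [0,0,0,0,0,0,3],
    [0,0,0,0,0,0,3],
  ],
)

```text
time_s: 32.8
ee_pos: [0.4731, -0.1316, 0.0515]
eef_rot: [3.141, 0.0, 1.334]
force: [0.1, -0.1, -4.7]
grip_width: 0.0549
```

play_rows(
  series=[
    [0,0,0,0,0,0.1,3],
    [0,0,0,0,0,0,3],
    [0,0,0,0,0,0,3],
  ],
)

```text
time_s: 33.1
ee_pos: [0.4731, -0.1316, 0.0504]
eef_rot: [3.141, -0.0, 1.334]
force: [1.0, -0.2, -3.7]
grip_width: 0.0545
```

play_rows(
  series=[
    [0,0,0,0,0,0.1,3],
    [0,0,0,0,0,0,3],
    [0,0,0,0,0,0,7.5],
    [0,0,0,0,0,0,7.5],
    [0,0,0,0,0,0,7.5],
  ],
)

```text
time_s: 33.6
ee_pos: [0.4733, -0.1316, 0.0497]
eef_rot: [3.14, 0.0, 1.334]
force: [0.5, -0.4, 0.5]
grip_width: 0.0735
```

play_rows(
  series=[
    [0,0,0,0,0,0,7.5],
    [0,0,0,0,0,-3,9.4],
    [0,0,0,0,0,-4,9.4],
    [0,0,0,0,0,-4,9.4],
    [0,0,0,4.7,-0.9,0,9.4],
  ],
)

```text
time_s: 34.1
ee_pos: [0.4774, -0.0867, 0.1644]
eef_rot: [3.132, 0.001, 1.329]
force: [1.9, 0.1, -0.3]
grip_width: 0.094
```

play_rows(
  series=[
    [0,0,0,4.7,-0.9,0,9.4],
    [0,0,0,4.7,-0.9,0,9.4],
    [0,0,0,4.7,-0.9,0,9.4],
    [0,0,0,4.7,-0.9,0,9.4],
    [0,0,0,4.7,-0.9,0,9.4],
  ],
)

```text
time_s: 34.6
ee_pos: [0.4865, 0.1573, 0.1596]
eef_rot: [3.14, -0.0, 1.334]
force: [0.6, -0.1, -0.6]
grip_width: 0.094
```

play_rows(
  series=[
    [0,0,0,4.8,-1,0,9.4],
    [0,0,0,4.8,-1,0,9.4],
    [0,0,0,4.8,-1,0,9.4],
    [0,0,8.5,0,0,0,9.4],
    [0,0,8.5,0,0,0,9.4],
  ],
)

```text
time_s: 35.1
ee_pos: [0.4909, 0.3037, 0.1589]
eef_rot: [3.141, 0.0, 1.034]
force: [-0.2, -0.9, -0.2]
grip_width: 0.0938
```

play_rows(
  series=[
    [0,0,8.5,0,0,0,9.4],
    [0,0,8.5,0,0,0,9.4],
    [0,0,8.5,0,0,0,9.4],
    [0,0,8.5,0,0,0,9.4],
    [0,0,8.5,0,0,0,9.4],
  ],
)

```text
time_s: 35.6
ee_pos: [0.4913, 0.3023, 0.1594]
eef_rot: [3.141, -0.001, 0.289]
force: [0.5, -0.1, 0.8]
grip_width: 0.0938
```

play_rows(
  series=[
    [0,0,8.5,0,0,0,9.4],
    [0,0,0,0,0,0,9.4],
    [0,0,0,0,0,0,9.4],
  ],
)

```text
time_s: 35.9
ee_pos: [0.4913, 0.3023, 0.1594]
eef_rot: [3.141, -0.001, 0.152]
force: [-0.3, -0.7, 1.0]
grip_width: 0.0941
```

```bash
python3 - <<'E'
from h import *
pick([.487,.333],"w16")
E
```

```text
uv [276. 155.] c [0.4859 0.3349 0.023 ] yaw 98.3 len 126.0 wid 51.0
uv [166. 141.] c [0.376  0.3315 0.023 ] yaw 102.5 len 125.2 wid 51.8
grasp yaw 8.3 thick -y
shift [-0.07 -3.31 17.74] cm  turn [ 0.02 -0.05  0.4 ]
```

play_rows(
  series=[
    [0,0,0.4,-0.1,-3.3,3,7.5],
    [0,0,0,0,0,4.8,7.5],
    [0,0,0,0,0,4.8,7.5],
    [0,0,0,0,0,3,7.5],
    [0,0,0,0,0,1.7,7.5],
  ],
)

```text
time_s: 36.45
ee_pos: [0.4844, 0.334, -0.0167]
eef_rot: [3.14, 0.003, 0.144]
force: [-0.5, -1.3, 0.0]
grip_width: 0.0749
```

play_rows(
  series=[
    [0,0,0,0,0,0.4,7.5],
    [0,0,0,0,0,0,7.5],
    [0,0,0,0,0,0,7.5],
    [0,0,0,0,0,0,7.5],
    [0,0,0,0,0,0,7.5],
  ],
)

```text
time_s: 36.95
ee_pos: [0.4861, 0.335, -0.0167]
eef_rot: [-3.141, -0.002, 0.14]
force: [-0.1, -0.5, 0.4]
grip_width: 0.0754
```

play_rows(
  series=[
    [0,0,0,0,0,0,3],
    [0,0,0,0,0,0,3],
    [0,0,0,0,0,0,3],
    [0,0,0,0,0,0,3],
    [0,0,0,0,0,0,3],
  ],
)

```text
time_s: 37.45
ee_pos: [0.4858, 0.3348, -0.0175]
eef_rot: [3.141, -0.001, 0.14]
force: [0.3, -0.1, 1.2]
grip_width: 0.0549
```

play_rows(
  series=[
    [0,0,0,0,0,0,3],
    [0,0,0,0,0,-2,3],
    [0,0,0,0,0,-4,3],
    [0,0,0,0,0,-4.5,3],
    [0,0,0,0,0,-4.5,3],
  ],
)

```text
time_s: 37.95
ee_pos: [0.4847, 0.3343, 0.133]
eef_rot: [3.14, 0.001, 0.14]
force: [1.8, 0.9, -5.6]
grip_width: 0.0554
```

play_rows(
  series=[
    [0,0,0,-0.8,4.6,-0.5,3],
    [0,0,0,-0.8,4.6,0,3],
    [0,0,0,-0.8,4.6,0,3],
    [0,0,0,-0.8,4.6,0,3],
    [0,0,0,-0.8,4.6,0,3],
  ],
)

```text
time_s: 38.45
ee_pos: [0.477, 0.0997, 0.1367]
eef_rot: [3.141, 0.001, 0.14]
force: [1.2, -0.0, -4.5]
grip_width: 0.0556
```

play_rows(
  series=[
    [0,0,0,-0.8,4.6,0,3],
    [0,0,0,-0.8,4.6,0,3],
    [0,0,0,-0.8,4.6,0,3],
    [0,0,0,-0.8,4.6,0,3],
    [0,0,0,-0.8,4.6,0,3],
  ],
)

```text
time_s: 38.95
ee_pos: [0.4696, -0.1335, 0.1369]
eef_rot: [-3.141, 0.0, 0.14]
force: [1.4, -0.5, -5.2]
grip_width: 0.0552
```

play_rows(
  series=[
    [0,0,-8.5,0,0,0,3],
    [0,0,-8.5,0,0,0,3],
    [0,0,-8.5,0,0,0,3],
    [0,0,-8.5,0,0,0,3],
    [0,0,-8.5,0,0,0,3],
  ],
)

```text
time_s: 39.45
ee_pos: [0.4699, -0.1317, 0.1367]
eef_rot: [-3.141, 0.0, 0.888]
force: [-0.3, 0.4, -5.1]
grip_width: 0.0552
```

play_rows(
  series=[
    [0,0,-8.5,0,0,0,3],
    [0,0,-8.5,0,0,0,3],
    [0,0,-8.5,0,0,0,3],
    [0,0,0,0,0,0,3],
    [0,0,0,0,0,0,3],
  ],
)

```text
time_s: 39.95
ee_pos: [0.4702, -0.1317, 0.137]
eef_rot: [-3.142, -0.0, 1.322]
force: [0.1, 0.1, -4.0]
grip_width: 0.0551
```

```bash
python3 - <<'E'
from h import *
place([.4741,-.1318,.087],76.4,-6.13,-.0185,h=.05)
E
```

```text
39.95 [ 0.4702 -0.1317  0.137 ] [-180.    -0.    75.8] w 0.0551 f [ 0.1  0.1 -4. ]
shift [0.08 0.03 1.77] cm  turn [-6.13  0.02 -0.63]
```

play_rows(
  series=[
    [0,0,-0.6,0.1,0,1.7,3],
    [-6.1,0,0,0,0,0,3],
    [0,0,0,0,0,2.5,3],
    [0,0,0,0,0,1.5,3],
    [0,0,0,0,0,0.6,3],
  ],
)

```text
time_s: 40.45
ee_pos: [0.4747, -0.1318, 0.0733]
eef_rot: [3.037, -0.001, 1.334]
force: [0.1, -0.3, -4.1]
grip_width: 0.0554
```

play_rows(
  series=[
    [0,0,0,0,0,0.2,3],
    [0,0,0,0,0,0,3],
    [0,0,0,0,0,0,3],
    [0,0,0,0,0,0,3],
  ],
)

```text
time_s: 40.85
ee_pos: [0.4761, -0.1322, 0.0733]
eef_rot: [3.033, 0.0, 1.337]
force: [0.5, 0.4, -4.8]
grip_width: 0.0556
```

play_rows(
  series=[
    [0,0,0,0,0,0.1,3],
    [0,0,0,0,0,0,3],
    [0,0,0,0,0,0,3],
  ],
)

```text
time_s: 41.15
ee_pos: [0.4759, -0.1321, 0.0717]
eef_rot: [3.034, -0.0, 1.337]
force: [0.6, 0.6, -5.0]
grip_width: 0.0556
```

```bash
python3 - <<'E'
from h import *
place([.4741,-.1318,.087],76.4,-6.13,-.0175,h=0,gap=0)
E
```

```text
41.15 [ 0.4759 -0.1321  0.0717] [173.8  -0.   76.6] w 0.0556 f [ 0.6  0.6 -5. ]
shift [-0.01 -0.02  0.21] cm  turn [ 0.03 -0.02  0.22]
```

play_rows(
  series=[
    [0,0,0,0,0,0.2,3],
    [0,0,0,0,0,0,3],
    [0,0,0,0,0,0,3],
  ],
)

```text
time_s: 41.45
ee_pos: [0.4761, -0.1322, 0.0697]
eef_rot: [3.034, -0.0, 1.337]
force: [0.4, -0.3, -5.9]
grip_width: 0.0551
```

play_rows(
  series=[
    [0,0,0,0,0,0.1,3],
    [0,0,0,0,0,0,7.5],
    [0,0,0,0,0,0,7.5],
    [0,0,0,0,0,0,7.5],
    [0,0,0,0,0,0,7.5],
  ],
)

```text
time_s: 41.95
ee_pos: [0.4763, -0.1323, 0.0688]
eef_rot: [3.034, 0.0, 1.337]
force: [1.0, 0.5, 0.1]
grip_width: 0.0744
```

play_rows(
  series=[
    [0,0,0,0,0,-3,9.4],
    [0,0,0,0,0,-4,9.4],
    [0,0,0,0,0,-4,9.4],
    [6.1,0,0,0,0,0,9.4],
    [0,0,0,4,-1.8,0,9.4],
  ],
)

```text
time_s: 42.45
ee_pos: [0.4578, -0.0886, 0.1778]
eef_rot: [-3.139, 0.001, 1.334]
force: [0.8, 0.8, -0.7]
grip_width: 0.0938
```

play_rows(
  series=[
    [0,0,0,4,-1.8,0,9.4],
    [0,0,0,4,-1.8,0,9.4],
    [0,0,0,4,-1.8,0,9.4],
    [0,0,0,4,-1.8,0,9.4],
    [0,0,0,4,-1.8,0.4,9.4],
  ],
)

```text
time_s: 42.95
ee_pos: [0.4148, 0.1307, 0.1745]
eef_rot: [3.139, -0.001, 1.337]
force: [1.5, 1.0, 0.3]
grip_width: 0.0939
```

play_rows(
  series=[
    [0,0,0,4,-1.8,0.4,9.4],
    [0,0,0,4,-1.8,0.4,9.4],
    [0,0,0,4,-1.8,0.4,9.4],
    [0,0,0,4,-1.8,0.4,9.4],
    [0,0,8,0,0,0,9.4],
  ],
)

```text
time_s: 43.45
ee_pos: [0.3807, 0.3049, 0.1572]
eef_rot: [3.141, 0.0, 1.201]
force: [0.1, -0.7, 0.0]
grip_width: 0.0939
```

play_rows(
  series=[
    [0,0,8,0,0,0,9.4],
    [0,0,8,0,0,0,9.4],
    [0,0,8,0,0,0,9.4],
    [0,0,8,0,0,0,9.4],
    [0,0,8,0,0,0,9.4],
  ],
)

```text
time_s: 43.95
ee_pos: [0.3822, 0.3013, 0.1579]
eef_rot: [3.141, -0.001, 0.494]
force: [-0.5, -0.5, -0.0]
grip_width: 0.0942
```

play_rows(
  series=[
    [0,0,8,0,0,0,9.4],
    [0,0,8,0,0,0,9.4],
    [0,0,0,0,0,0,9.4],
    [0,0,0,0,0,0,9.4],
  ],
)

```text
time_s: 44.35
ee_pos: [0.3822, 0.3013, 0.1579]
eef_rot: [3.141, -0.001, 0.225]
force: [-0.2, 0.8, 0.1]
grip_width: 0.0941
```

```bash
python3 - <<'E'
from h import *
pick([.376,.33],"w17"); p=ctrl.camera_params("top")
flat([.474,-.132],.110,"t17",cam="top",amin=300)
E
```

```text
uv [276. 156.] c [0.3747 0.3319 0.023 ] yaw 101.5 len 126.5 wid 50.9
grasp yaw 11.5 thick -y
shift [-0.06 -3.15 17.59] cm  turn [ 0.02 -0.05  1.31]
flat [ 0.4684 -0.1331] [101.   82.5  92.   99.7] [-132.5  140.9   57.6  -33.7]
```

play_rows(
  series=[
    [0,0,1.3,-0.1,-3.1,3,7.5],
    [0,0,0,0,0,4.8,7.5],
    [0,0,0,0,0,4.8,7.5],
    [0,0,0,0,0,3,7.5],
    [0,0,0,0,0,1.6,7.5],
  ],
)

```text
time_s: 44.95
ee_pos: [0.3733, 0.3304, -0.0169]
eef_rot: [3.14, 0.002, 0.2]
force: [0.3, 0.4, -0.5]
grip_width: 0.0752
```

play_rows(
  series=[
    [0,0,0,0,0,0.4,7.5],
    [0,0,0,0,0,0,7.5],
    [0,0,0,0,0,0,7.5],
    [0,0,0,0,0,0,7.5],
    [0,0,0,0,0,0,7.5],
  ],
)

```text
time_s: 45.45
ee_pos: [0.375, 0.3316, -0.0173]
eef_rot: [-3.141, -0.002, 0.198]
force: [-0.6, 0.1, 0.6]
grip_width: 0.0753
```

play_rows(
  series=[
    [0,0,0,0,0,0,3],
    [0,0,0,0,0,0,3],
    [0,0,0,0,0,0,3],
    [0,0,0,0,0,0,3],
    [0,0,0,0,0,0,3],
  ],
)

```text
time_s: 45.95
ee_pos: [0.3747, 0.3314, -0.0179]
eef_rot: [3.141, -0.001, 0.198]
force: [1.3, -0.4, 2.7]
grip_width: 0.0552
```

play_rows(
  series=[
    [0,0,0,0,0,0,3],
    [0,0,0,0,0,-3,3],
    [0,0,0,0,0,-4.8,3],
    [0,0,0,0,0,-4.8,3],
    [0,0,0,0,0,-4.8,3],
  ],
)

```text
time_s: 46.45
ee_pos: [0.3737, 0.3308, 0.1572]
eef_rot: [3.141, 0.001, 0.198]
force: [1.3, 0.3, -3.8]
grip_width: 0.0556
```

play_rows(
  series=[
    [0,0,0,0.1,4.7,-0.5,3],
    [0,0,0,0,4.7,0,3],
    [0,0,0,0.1,4.7,0,3],
    [0,0,0,0,4.7,0,3],
    [0,0,0,0.1,4.7,0,3],
  ],
)

```text
time_s: 46.95
ee_pos: [0.423, 0.0997, 0.1606]
eef_rot: [3.141, 0.0, 0.198]
force: [1.1, -0.7, -3.4]
grip_width: 0.0554
```

play_rows(
  series=[
    [0,0,0,0,4.8,0,3],
    [0,0,0,0.1,4.8,0,3],
    [0,0,0,0,4.8,0,3],
    [0,0,0,0.1,4.8,0,3],
    [0,0,0,0,4.8,0,3],
  ],
)

```text
time_s: 47.45
ee_pos: [0.4722, -0.1353, 0.1606]
eef_rot: [-3.141, 0.0, 0.198]
force: [1.6, 0.7, -3.7]
grip_width: 0.0554
```

play_rows(
  series=[
    [0,0,8.4,0,0,0,3],
    [0,0,8.4,0,0,0,3],
    [0,0,8.4,0,0,0,3],
    [0,0,0,0,0,0,3],
    [0,0,0,0,0,0,3],
  ],
)

```text
time_s: 47.95
ee_pos: [0.4723, -0.1333, 0.1607]
eef_rot: [-3.141, -0.0, -0.238]
force: [-0.2, 0.1, -3.1]
grip_width: 0.0551
```

```bash
python3 - <<'E'
from h import *
place([.4744,-.132,.110],-13.7,0,-.0175,h=.04)
E
```

```text
47.95 [ 0.4723 -0.1333  0.1607] [-180.    -0.   -13.6] w 0.0551 f [-0.2  0.1 -3.1]
shift [ 0.17 -0.17  2.72] cm  turn [-0.01 -0.    0.09]
```

play_rows(
  series=[
    [0,0,0.1,0.2,-0.2,2.7,3],
    [0,0,0,0,0,2,3],
    [0,0,0,0,0,1.3,3],
    [0,0,0,0,0,0.5,3],
    [0,0,0,0,0,0,3],
  ],
)

```text
time_s: 48.45
ee_pos: [0.475, -0.1319, 0.0959]
eef_rot: [-3.142, -0.0, -0.243]
force: [-0.2, -0.8, -2.9]
grip_width: 0.0554
```

play_rows(
  series=[
    [0,0,0,0,0,0.2,3],
    [0,0,0,0,0,0,3],
    [0,0,0,0,0,0,3],
    [0,0,0,0,0,0,3],
  ],
)

```text
time_s: 48.85
ee_pos: [0.4752, -0.1321, 0.0945]
eef_rot: [3.142, -0.002, -0.244]
force: [-0.1, -1.0, -3.2]
grip_width: 0.0554
```

play_rows(
  series=[
    [0,0,0,0,0,0.1,3],
    [0,0,0,0,0,0,3],
    [0,0,0,0,0,0,3],
  ],
)

```text
time_s: 49.15
ee_pos: [0.4751, -0.132, 0.0931]
eef_rot: [-3.142, -0.001, -0.244]
force: [0.6, 0.6, -3.8]
grip_width: 0.0552
```

play_rows(
  series=[
    [0,0,0,0,0,0.1,3],
    [0,0,0,0,0,0,7.5],
    [0,0,0,0,0,0,7.5],
    [0,0,0,0,0,0,7.5],
    [0,0,0,0,0,0,7.5],
  ],
)

```text
time_s: 49.65
ee_pos: [0.4752, -0.1321, 0.0923]
eef_rot: [3.142, -0.001, -0.244]
force: [-0.7, 0.0, -0.1]
grip_width: 0.075
```

play_rows(
  series=[
    [0,0,0,0,0,-3,9.4],
    [0,0,0,0,0,-4,9.4],
    [0,0,0,0,0,-3,9.4],
    [0,0,0,-0.6,-4.3,0,9.4],
    [0,0,0,-0.6,-4.3,0,9.4],
  ],
)

```text
time_s: 50.15
ee_pos: [0.4844, -0.0452, 0.1931]
eef_rot: [-3.141, -0.003, -0.246]
force: [0.4, -0.0, -0.1]
grip_width: 0.0939
```

play_rows(
  series=[
    [0,0,0,-0.6,-4.3,0,9.4],
    [0,0,0,-0.6,-4.3,0,9.4],
    [0,0,0,-0.6,-4.3,0,9.4],
    [0,0,-5,0,0,0,9.4],
    [0,0,-5,0,0,0,9.4],
  ],
)

```text
time_s: 50.65
ee_pos: [0.4977, 0.0852, 0.192]
eef_rot: [3.141, -0.001, -0.064]
force: [-0.3, -0.7, -0.4]
grip_width: 0.094
```

play_rows(
  series=[
    [0,0,0,0,0,0,9.4],
    [0,0,0,0,0,0,9.4],
  ],
)

```text
time_s: 50.85
ee_pos: [0.4978, 0.0838, 0.1921]
eef_rot: [3.141, -0.001, -0.072]
force: [-1.0, -0.1, 0.7]
grip_width: 0.0935
```

```bash
python3 - <<'E'
from h import *
p,im=shot("wrist","w18"); skids(p,im); o=ctrl.get_obs(); print(o["ee_pos"].round(4),o["eef_rot"][2])
go(.487,-.40,.16,-2)
E
```

```text
skid [[247.0, 406.0], [559.0, 406.0], [559.0, 419.0], [247.0, 419.0]] [ 0.649  -0.2483] [0.4274 0.0226 0.4326 0.0221] [ -4.2 -82.  175.8  84.6]
skid [[225.0, 290.0], [328.0, 303.0], [329.0, 329.0], [219.0, 332.0]] [ 0.4846 -0.0822] [0.1292 0.0373 0.1407 0.0603] [-12.1 -89.9 177.6  76.4]
skid [[319.0, 109.0], [317.0, 198.0], [232.0, 199.0], [227.0, 109.0]] [0.4972 0.1162] [0.0982 0.0976 0.0994 0.0987] [-93.6 176.6  87.1  -4.1]
[0.4978 0.0837 0.1921] -0.07221999871582252
shift [ 2.41 48.32  3.22] cm  turn [ 0.01 -0.06 -2.14]
```

play_rows(
  series=[
    [0,0,-2,0.2,4.8,0,9.4],
    [0,0,0,0.2,4.8,0,9.4],
    [0,0,0,0.2,4.8,0,9.4],
    [0,0,0,0.2,4.8,0,9.4],
    [0,0,0,0.2,4.8,0,9.4],
  ],
)

```text
time_s: 51.4
ee_pos: [0.4974, -0.1585, 0.1924]
eef_rot: [3.141, -0.001, -0.037]
force: [0.6, 0.5, 0.0]
grip_width: 0.0939
```

play_rows(
  series=[
    [0,0,0,0.2,4.8,0,9.4],
    [0,0,0,0.2,4.8,0,9.4],
    [0,0,0,0.2,4.8,0,9.4],
    [0,0,0,0.2,4.8,1.6,9.4],
    [0,0,0,0.2,4.8,1.6,9.4],
  ],
)

```text
time_s: 51.9
ee_pos: [0.4991, -0.3977, 0.1605]
eef_rot: [3.141, -0.002, -0.037]
force: [0.5, 0.4, -0.1]
grip_width: 0.0941
```

play_rows(
  series=[
    [0,0,0,0,0,0,9.4],
    [0,0,0,0,0,0,9.4],
  ],
)

```text
time_s: 52.1
ee_pos: [0.4989, -0.3959, 0.1597]
eef_rot: [-3.141, 0.0, -0.038]
force: [-0.1, 0.8, -0.0]
grip_width: 0.0945
```

```bash
python3 - <<'E'
from h import *
pick([.487,-.37],"w19"); o=ctrl.get_obs(); print(o["ee_pos"].round(4),np.degrees(o["eef_rot"][2]))
E
```

```text
uv [ 30. 169.] c [ 0.2499 -0.3655  0.023 ] yaw 65.4 len 72.4 wid 60.6
uv [265. 164.] c [ 0.4879 -0.3681  0.023 ] yaw -91.3 len 86.1 wid 52.0
uv [148. 121.] c [ 0.3764 -0.3234  0.023 ] yaw 92.5 len 78.0 wid 52.2
grasp yaw -1.3 thick +y
shift [-1.28 -2.65 17.87] cm  turn [-0.   -0.06 -0.74]
[ 0.4995 -0.3951  0.1607] -2.06886233864572
```

play_rows(
  series=[
    [0,0,-0.7,-1.3,-2.6,3,7.5],
    [0,0,0,0,0,4.8,7.5],
    [0,0,0,0,0,4.8,7.5],
    [0,0,0,0,0,3,7.5],
    [0,0,0,0,0,1.8,7.5],
  ],
)

```text
time_s: 52.65
ee_pos: [0.4875, -0.367, -0.0149]
eef_rot: [-3.141, 0.0, -0.021]
force: [-0.2, 0.3, 0.7]
grip_width: 0.075
```

play_rows(
  series=[
    [0,0,0,0,0,0.4,7.5],
    [0,0,0,0,0,0,7.5],
    [0,0,0,0,0,0,7.5],
    [0,0,0,0,0,0,7.5],
    [0,0,0,0,0,0,7.5],
  ],
)

```text
time_s: 53.15
ee_pos: [0.488, -0.3691, -0.0164]
eef_rot: [3.14, -0.002, -0.022]
force: [0.7, 0.7, -0.4]
grip_width: 0.0748
```

play_rows(
  series=[
    [0,0,0,0,0,0,3],
    [0,0,0,0,0,0,3],
    [0,0,0,0,0,0,3],
    [0,0,0,0,0,0,3],
    [0,0,0,0,0,0,3],
  ],
)

```text
time_s: 53.65
ee_pos: [0.4877, -0.3689, -0.0173]
eef_rot: [3.141, -0.001, -0.022]
force: [0.1, 0.2, 1.7]
grip_width: 0.0553
```

play_rows(
  series=[
    [0,0,0,0,0,0,3],
    [0,0,0,0,0,-4,3],
    [0,0,0,0,0,-4.9,3],
    [0,0,0,0,0,-4.9,3],
    [0,0,0,0,0,-4.9,3],
  ],
)

```text
time_s: 54.15
ee_pos: [0.487, -0.3684, 0.171]
eef_rot: [-3.141, -0.0, -0.022]
force: [0.1, -0.7, -3.1]
grip_width: 0.0553
```

play_rows(
  series=[
    [0,0,2.3,0,-4.8,-0.5,3],
    [0,0,0,0,-4.8,0,3],
    [0,0,0,0,-4.8,0,3],
    [0,0,0,0,-4.8,0,3],
    [0,0,0,0,-4.8,0,3],
  ],
)

```text
time_s: 54.65
ee_pos: [0.5, -0.1273, 0.1742]
eef_rot: [-3.142, -0.0, -0.063]
force: [1.1, -0.5, -2.7]
grip_width: 0.0555
```

play_rows(
  series=[
    [0,0,0,0,-4.8,0,3],
    [0,0,0,0,-4.8,0,3],
    [0,0,0,0,-4.9,0,3],
    [0,0,0,0,-4.9,0,3],
    [0,0,0,0,-4.9,0,3],
  ],
)

```text
time_s: 55.15
ee_pos: [0.5151, 0.1152, 0.1742]
eef_rot: [3.141, -0.0, -0.062]
force: [1.6, -0.7, -3.2]
grip_width: 0.0551
```

play_rows(
  series=[
    [0,0,0,0,0,0,3],
    [0,0,0,0,0,0,3],
  ],
)

```text
time_s: 55.35
ee_pos: [0.5152, 0.114, 0.1739]
eef_rot: [3.141, 0.0, -0.06]
force: [-0.3, -0.4, -3.4]
grip_width: 0.0553
```

```bash
python3 - <<'E'
from h import *
place([.497,.1155,.018],-3.6,0,-.0178,h=.04)
E
```

```text
55.35 [0.5152 0.114  0.1739] [180.    0.   -3.5] w 0.0553 f [-0.3 -0.4 -3.4]
shift [-1.83 -0.04 13.27] cm  turn [0.03 0.01 0.15]
```

play_rows(
  series=[
    [0,0,0.1,-1.8,0,4,3],
    [0,0,0,0,0,4.5,3],
    [0,0,0,0,0,4.7,3],
    [0,0,0,0,0,2.5,3],
    [0,0,0,0,0,1,3],
  ],
)

```text
time_s: 55.85
ee_pos: [0.4964, 0.1128, 0.005]
eef_rot: [3.14, 0.003, -0.066]
force: [0.0, -0.3, -2.2]
grip_width: 0.0552
```

play_rows(
  series=[
    [0,0,0,0,0,0.4,3],
    [0,0,0,0,0,0,3],
    [0,0,0,0,0,0,3],
    [0,0,0,0,0,0,3],
  ],
)

```text
time_s: 56.25
ee_pos: [0.4986, 0.1144, 0.0046]
eef_rot: [-3.141, -0.003, -0.064]
force: [0.7, -0.3, -2.6]
grip_width: 0.0555
```

play_rows(
  series=[
    [0,0,0,0,0,0.1,3],
    [0,0,0,0,0,0,3],
    [0,0,0,0,0,0,3],
  ],
)

```text
time_s: 56.55
ee_pos: [0.4979, 0.1144, 0.0026]
eef_rot: [3.141, -0.001, -0.064]
force: [0.2, 0.1, -3.1]
grip_width: 0.055
```

play_rows(
  series=[
    [0,0,0,-0.1,0,0.2,3],
    [0,0,0,0,0,0,3],
    [0,0,0,0,0,0,7.5],
    [0,0,0,0,0,0,7.5],
    [0,0,0,0,0,0,7.5],
  ],
)

```text
time_s: 57.05
ee_pos: [0.4969, 0.1145, 0.0005]
eef_rot: [3.141, -0.001, -0.064]
force: [-0.2, -0.3, -0.3]
grip_width: 0.0741
```

play_rows(
  series=[
    [0,0,0,0,0,0,7.5],
    [0,0,0,0,0,-4,9.4],
    [0,0,0,0,0,-4.9,9.4],
    [0,0,0,0,0,-4.9,9.4],
    [0,0,0,0,0,-4.9,9.4],
  ],
)

```text
time_s: 57.55
ee_pos: [0.4963, 0.1144, 0.1896]
eef_rot: [3.141, -0.001, -0.064]
force: [0.4, 1.2, -0.4]
grip_width: 0.094
```

play_rows(
  series=[
    [0,0,0,-0.9,4.7,-0.5,9.4],
    [0,0,0,-0.9,4.7,0,9.4],
    [0,0,0,-0.9,4.7,0,9.4],
    [0,0,0,-0.9,4.7,0,9.4],
    [0,0,0,-0.9,4.7,0,9.4],
  ],
)

```text
time_s: 58.05
ee_pos: [0.4359, -0.1188, 0.1927]
eef_rot: [3.141, -0.001, -0.064]
force: [1.1, -0.2, 0.3]
grip_width: 0.0938
```

play_rows(
  series=[
    [0,0,0,-0.9,4.8,0,9.4],
    [0,0,0,-0.9,4.8,0,9.4],
    [0,0,0,-0.9,4.8,0,9.4],
    [0,0,0,-0.9,4.8,1.5,9.4],
    [0,0,0,-0.9,4.8,1.5,9.4],
  ],
)

```text
time_s: 58.55
ee_pos: [0.3762, -0.3538, 0.1631]
eef_rot: [3.141, -0.002, -0.064]
force: [0.4, -0.1, -0.4]
grip_width: 0.0938
```

play_rows(
  series=[
    [0,0,-6.5,0,0,0,9.4],
    [0,0,0,0,0,0,9.4],
    [0,0,0,0,0,0,9.4],
  ],
)

```text
time_s: 58.85
ee_pos: [0.3772, -0.3514, 0.1633]
eef_rot: [3.141, -0.001, 0.047]
force: [-0.3, -0.8, -0.0]
grip_width: 0.0937
```

```bash
python3 - <<'E'
from h import *
pick([.3765,-.326],"w20"); o=ctrl.get_obs(); print(o["ee_pos"].round(4),np.degrees(o["eef_rot"][2]))
E
```

```text
uv [152. 196.] c [ 0.2482 -0.3642  0.023 ] yaw -90.6 len 51.6 wid 71.4
uv [277. 165.] c [ 0.3769 -0.327   0.023 ] yaw 95.2 len 85.6 wid 52.5
grasp yaw 5.2 thick -y
shift [ 0.04 -2.44 18.15] cm  turn [ 0.04 -0.08 -2.47]
[ 0.3774 -0.3512  0.1635] 2.722939893035916
```

play_rows(
  series=[
    [0,0,-2.5,0,-2.4,3,7.5],
    [0,0,0,0,0,4.8,7.5],
    [0,0,0,0,0,4.8,7.5],
    [0,0,0,0,0,3,7.5],
    [0,0,0,0,0,2,7.5],
  ],
)

```text
time_s: 59.4
ee_pos: [0.3759, -0.3264, -0.0146]
eef_rot: [-3.141, 0.0, 0.092]
force: [-0.1, -0.7, 0.0]
grip_width: 0.0748
```

play_rows(
  series=[
    [0,0,0,0,0,0.5,7.5],
    [0,0,0,0,0,0,7.5],
    [0,0,0,0,0,0,7.5],
    [0,0,0,0,0,0,7.5],
    [0,0,0,0,0,0,7.5],
  ],
)

```text
time_s: 59.9
ee_pos: [0.3763, -0.3282, -0.017]
eef_rot: [3.14, -0.002, 0.093]
force: [0.2, -0.3, 0.5]
grip_width: 0.075
```

play_rows(
  series=[
    [0,0,0,0,0,0,3],
    [0,0,0,0,0,0,3],
    [0,0,0,0,0,0,3],
    [0,0,0,0,0,0,3],
    [0,0,0,0,0,0,3],
  ],
)

```text
time_s: 60.4
ee_pos: [0.3761, -0.3279, -0.0178]
eef_rot: [3.141, -0.001, 0.093]
force: [0.4, 1.4, 2.8]
grip_width: 0.0552
```

play_rows(
  series=[
    [0,0,0,0,0,0,3],
    [0,0,0,0,0,-4,3],
    [0,0,0,0,0,-4.9,3],
    [0,0,0,0,0,-4.9,3],
    [0,0,0,0,0,-4.9,3],
  ],
)

```text
time_s: 60.9
ee_pos: [0.3751, -0.3272, 0.1705]
eef_rot: [-3.141, 0.0, 0.093]
force: [0.8, -1.1, -4.3]
grip_width: 0.0551
```

play_rows(
  series=[
    [0,0,0,1.6,-4.3,-0.5,3],
    [0,0,0,1.6,-4.3,0,3],
    [0,0,0,1.6,-4.3,0,3],
    [0,0,0,1.6,-4.3,0,3],
    [0,0,0,1.6,-4.3,0,3],
  ],
)

```text
time_s: 61.4
ee_pos: [0.4351, -0.1044, 0.1736]
eef_rot: [-3.142, 0.0, 0.093]
force: [0.6, -0.8, -3.6]
grip_width: 0.0553
```

play_rows(
  series=[
    [0,0,0,1.6,-4.3,0,3],
    [0,0,0,1.6,-4.3,0,3],
    [0,0,0,1.6,-4.3,0,3],
    [0,0,0,1.6,-4.3,0,3],
    [0,0,0,1.6,-4.3,0,3],
  ],
)

```text
time_s: 61.9
ee_pos: [0.4949, 0.1171, 0.1735]
eef_rot: [3.141, 0.0, 0.093]
force: [2.1, -0.6, -3.4]
grip_width: 0.0548
```

play_rows(
  series=[
    [0,0,4.5,0,0,0,3],
    [0,0,4.5,0,0,0,3],
    [0,0,0,0,0,0,3],
    [0,0,0,0,0,0,3],
  ],
)

```text
time_s: 62.3
ee_pos: [0.4949, 0.115, 0.1737]
eef_rot: [3.141, 0.0, -0.062]
force: [0.0, 0.9, -3.2]
grip_width: 0.0554
```

```bash
python3 - <<'E'
from h import *
place([.497,.1152,.041],-3.7,-8.84,-.0178,h=.05)
E
```

```text
62.3 [0.4949 0.115  0.1737] [180.    0.   -3.6] w 0.0554 f [ 0.   0.9 -3.2]
shift [ 0.21 -0.55  9.99] cm  turn [-8.82 -0.01  0.14]
```

play_rows(
  series=[
    [0,0,0.1,0.2,-0.5,4,3],
    [0,0,0,0,0,4,3],
    [-4.4,0,0,0,0,2,3],
    [-4.4,0,0,0,0,0,3],
    [0,0,0,0,0,2.5,3],
  ],
)

```text
time_s: 62.8
ee_pos: [0.4987, 0.1174, 0.0506]
eef_rot: [2.986, -0.004, -0.062]
force: [1.7, -0.2, -3.2]
grip_width: 0.0552
```

play_rows(
  series=[
    [0,0,0,0,0,1.5,3],
    [0,0,0,0,0,0.6,3],
    [0,0,0,0,0,0,3],
    [0,0,0,0,0,0,3],
    [0,0,0,0,0,0,3],
  ],
)

```text
time_s: 63.3
ee_pos: [0.4977, 0.1131, 0.0295]
eef_rot: [2.988, -0.002, -0.066]
force: [0.9, 0.3, -3.5]
grip_width: 0.055
```

```bash
python3 - <<'E'
from h import *
place([.497,.1152,.041],-3.7,-8.84,-.0178,e=-.0009,h=0,gap=0)
E
```

```text
63.3 [0.4977 0.1131 0.0295] [ 1.712e+02 -1.000e-01 -3.800e+00] w 0.055 f [ 0.9  0.3 -3.5]
shift [-0.08  0.06  0.61] cm  turn [-0.06 -0.12 -0.09]
```

play_rows(
  series=[
    [0,0,0,-0.1,0.1,0.4,3],
    [0,0,0,0,0,0,3],
    [0,0,0,0,0,0.1,3],
    [0,0,0,0,0,0,3],
    [0,0,0,0,0,0,3],
  ],
)

```text
time_s: 63.8
ee_pos: [0.4961, 0.1114, 0.0239]
eef_rot: [2.988, -0.001, -0.066]
force: [0.2, -0.1, -4.1]
grip_width: 0.0552
```

play_rows(
  series=[
    [0,0,0,0,0,0.1,3],
    [0,0,0,0,0,0,3],
    [0,0,0,0,0,0,3],
  ],
)

```text
time_s: 64.1
ee_pos: [0.4962, 0.1113, 0.0235]
eef_rot: [2.988, -0.001, -0.066]
force: [-3.7, 0.8, 4.8]
grip_width: 0.0554
```

play_rows(
  series=[
    [0,0,0,0,0,0,7.5],
    [0,0,0,0,0,0,7.5],
    [0,0,0,0,0,0,7.5],
    [0,0,0,0,0,0,7.5],
    [0,0,0,0,0,-3,9.4],
  ],
)

```text
time_s: 64.6
ee_pos: [0.4944, 0.115, 0.05]
eef_rot: [2.986, 0.005, -0.066]
force: [0.2, -0.4, 0.9]
grip_width: 0.0799
```

play_rows(
  series=[
    [0,0,0,0,0,-4,9.4],
    [0,0,0,0,0,-4,9.4],
    [4.4,0,0,0,0,0,9.4],
    [4.4,0,0,0,0,0,9.4],
    [0,0,0,3.8,3,-0.6,9.4],
  ],
)

```text
time_s: 65.1
ee_pos: [0.531, 0.0966, 0.1375]
eef_rot: [-3.139, 0.0, -0.063]
force: [-0.3, 0.2, -0.7]
grip_width: 0.094
```

play_rows(
  series=[
    [0,0,0,3.8,3,-0.6,9.4],
    [0,0,0,3.8,3,-0.6,9.4],
    [0,0,0,3.8,3,-0.6,9.4],
    [0,0,-1.7,3.9,3,-0.6,9.4],
    [0,0,0,0,0,0,9.4],
  ],
)

```text
time_s: 65.6
ee_pos: [0.6803, -0.0384, 0.1605]
eef_rot: [3.141, -0.001, -0.039]
force: [-0.1, -0.0, -1.1]
grip_width: 0.0937
```

play_rows(
  series=[
    [0,0,0,0,0,0,9.4],
    [0,0,0,0,0,0,9.4],
  ],
)

```text
time_s: 65.8
ee_pos: [0.6771, -0.0334, 0.1616]
eef_rot: [3.142, -0.0, -0.036]
force: [0.0, 0.0, -0.4]
grip_width: 0.094
```

```bash
python3 - <<'E'
from h import *
pick([.678,-.004],"w21"); o=ctrl.get_obs(); print(o["ee_pos"].round(4),np.degrees(o["eef_rot"][2]))
flat([.497,.115],.064)
E
```

```text
uv [312. 278.] c [ 0.712  -0.1352  0.023 ] yaw 76.2 len 85.5 wid 52.5
uv [276. 157.] c [6.782e-01 4.000e-04 2.300e-02] yaw -90.7 len 86.5 wid 51.6
grasp yaw -0.7 thick +y
shift [-0.03 -3.36 18.  ] cm  turn [ 0.01 -0.05 -1.34]
[ 0.6771 -0.0332  0.162 ] -2.0246602792685455
flat [0.4992 0.1048] [68.6 52.  63.4 63. ] [-102.7  173.6   86.6   -2. ]
```

play_rows(
  series=[
    [0,0,-1.3,0,-3.4,3,7.5],
    [0,0,0,0,0,4.8,7.5],
    [0,0,0,0,0,4.8,7.5],
    [0,0,0,0,0,3,7.5],
    [0,0,0,0,0,2,7.5],
  ],
)

```text
time_s: 66.4
ee_pos: [0.6775, 0.0007, -0.0165]
eef_rot: [3.141, 0.002, -0.012]
force: [-0.2, 1.0, 0.6]
grip_width: 0.075
```

play_rows(
  series=[
    [0,0,0,0,0,0.4,7.5],
    [0,0,0,0,0,0,7.5],
    [0,0,0,0,0,0,7.5],
    [0,0,0,0,0,0,7.5],
    [0,0,0,0,0,0,7.5],
  ],
)

```text
time_s: 66.9
ee_pos: [0.6796, -0.0003, -0.0171]
eef_rot: [3.141, -0.002, -0.014]
force: [-0.1, -0.1, -0.7]
grip_width: 0.0748
```

play_rows(
  series=[
    [0,0,0,0,0,0,3],
    [0,0,0,0,0,0,3],
    [0,0,0,0,0,0,3],
    [0,0,0,0,0,0,3],
    [0,0,0,0,0,0,3],
  ],
)

```text
time_s: 67.4
ee_pos: [0.6792, -0.0003, -0.0181]
eef_rot: [3.141, -0.001, -0.014]
force: [-0.9, -0.2, 1.0]
grip_width: 0.0552
```

play_rows(
  series=[
    [0,0,0,0,0,0,3],
    [0,0,0,0,0,-4,3],
    [0,0,0,0,0,-4.8,3],
    [0,0,0,0,0,-4.8,3],
    [0,0,0,-3.6,-2.2,-1.5,3],
  ],
)

```text
time_s: 67.9
ee_pos: [0.647, 0.0204, 0.1381]
eef_rot: [3.141, -0.01, -0.016]
force: [0.2, 0.6, -3.2]
grip_width: 0.0554
```

play_rows(
  series=[
    [0,0,0,-3.6,-2.2,0,3],
    [0,0,0,-3.7,-2.3,0,3],
    [0,0,0,-3.7,-2.3,0,3],
    [0,0,0,-3.6,-2.3,0,3],
    [0,0,-7.9,0,0,0,3],
  ],
)

```text
time_s: 68.4
ee_pos: [0.4952, 0.1173, 0.1325]
eef_rot: [-3.141, 0.0, 0.126]
force: [0.0, -0.2, -3.5]
grip_width: 0.0556
```

play_rows(
  series=[
    [0,0,-7.9,0,0,0,3],
    [0,0,-7.9,0,0,0,3],
    [0,0,-7.9,0,0,0,3],
    [0,0,-7.9,0,0,0,3],
    [0,0,-7.9,0,0,0,3],
  ],
)

```text
time_s: 68.9
ee_pos: [0.4983, 0.1152, 0.1323]
eef_rot: [3.141, -0.0, 0.819]
force: [-0.1, -0.7, -1.9]
grip_width: 0.0553
```

play_rows(
  series=[
    [0,0,-7.9,0,0,0,3],
    [0,0,-7.9,0,0,0,3],
    [0,0,-7.9,0,0,0,3],
    [0,0,-7.9,0,0,0,3],
    [0,0,-7.9,0,0,0,3],
  ],
)

```text
time_s: 69.4
ee_pos: [0.4983, 0.1152, 0.1323]
eef_rot: [3.141, 0.0, 1.509]
force: [-0.7, 0.0, -3.0]
grip_width: 0.0555
```

play_rows(
  series=[
    [0,0,0,0,0,0,3],
    [0,0,0,0,0,0,3],
  ],
)

```text
time_s: 69.6
ee_pos: [0.4984, 0.1152, 0.1324]
eef_rot: [3.141, 0.0, 1.499]
force: [0.1, 1.0, -2.4]
grip_width: 0.0557
```

```bash
python3 - <<'E'
from h import *
place([.497,.1152,.064],86.3,0,-.0178,h=.03)
E
```

```text
69.6 [0.4984 0.1152 0.1324] [180.    0.   85.9] w 0.0557 f [ 0.1  1.  -2.4]
shift [-0.   -0.14  5.52] cm  turn [ 0.03  0.01 -0.42]
```

play_rows(
  series=[
    [0,0,-0.4,0,-0.1,4,3],
    [0,0,0,0,0,2.5,3],
    [0,0,0,0,0,1.2,3],
    [0,0,0,0,0,0.4,3],
    [0,0,0,0,0,0,3],
  ],
)

```text
time_s: 70.1
ee_pos: [0.4979, 0.1153, 0.052]
eef_rot: [3.14, 0.0, 1.509]
force: [0.1, 0.3, -1.6]
grip_width: 0.0551
```

play_rows(
  series=[
    [0,0,0,0,0,0.2,3],
    [0,0,0,0,0,0,3],
    [0,0,0,0,0,0,3],
    [0,0,0,0,0,0,3],
  ],
)

```text
time_s: 70.5
ee_pos: [0.4978, 0.1152, 0.05]
eef_rot: [3.14, 0.0, 1.51]
force: [-0.4, 0.2, -2.3]
grip_width: 0.0555
```

play_rows(
  series=[
    [0,0,0,0,0,0.1,3],
    [0,0,0,0,0,0,3],
    [0,0,0,0,0,0,3],
  ],
)

```text
time_s: 70.8
ee_pos: [0.4976, 0.1152, 0.0486]
eef_rot: [3.141, 0.0, 1.51]
force: [-0.2, 0.8, -2.5]
grip_width: 0.0547
```

play_rows(
  series=[
    [0,0,0,0,0,0.2,3],
    [0,0,0,0,0,0,3],
    [0,0,0,0,0,0,3],
  ],
)

```text
time_s: 71.1
ee_pos: [0.4976, 0.1152, 0.0465]
eef_rot: [3.141, 0.0, 1.51]
force: [-0.7, 0.5, -2.8]
grip_width: 0.0556
```

play_rows(
  series=[
    [0,0,0,0,0,0,7.5],
    [0,0,0,0,0,0,7.5],
    [0,0,0,0,0,0,7.5],
    [0,0,0,0,0,0,7.5],
    [0,0,0,0,0,-3,9.4],
  ],
)

```text
time_s: 71.6
ee_pos: [0.4957, 0.1149, 0.0741]
eef_rot: [-3.137, 0.001, 1.51]
force: [-0.4, 0.4, 1.0]
grip_width: 0.0799
```

play_rows(
  series=[
    [0,0,0,0,0,-4,9.4],
    [0,0,0,0,0,-4.5,9.4],
    [0,0,0,-3.3,2.8,0,9.4],
    [0,0,0,-3.3,2.8,0,9.4],
    [0,0,0,-3.3,2.8,0,9.4],
  ],
)

```text
time_s: 72.1
ee_pos: [0.5763, 0.0101, 0.1622]
eef_rot: [3.14, 0.0, 1.511]
force: [-0.1, 1.2, -0.1]
grip_width: 0.0938
```

play_rows(
  series=[
    [0,0,0,-3.3,2.8,0,9.4],
    [0,0,0,-3.3,2.8,0,9.4],
    [0,0,0,-3.3,2.8,0,9.4],
    [0,0,0,-3.4,2.8,0,9.4],
    [0,0,0,-3.4,2.8,0,9.4],
  ],
)

```text
time_s: 72.6
ee_pos: [0.7057, -0.1653, 0.1618]
eef_rot: [3.141, 0.0, 1.51]
force: [0.2, 0.8, 0.3]
grip_width: 0.0941
```

play_rows(
  series=[
    [0,0,8.4,0,0,0,9.4],
    [0,0,8.4,0,0,0,9.4],
    [0,0,8.4,0,0,0,9.4],
    [0,0,8.4,0,0,0,9.4],
    [0,0,8.4,0,0,0,9.4],
  ],
)

```text
time_s: 73.1
ee_pos: [0.7049, -0.1638, 0.1616]
eef_rot: [3.141, -0.0, 0.771]
force: [0.0, -0.1, -0.4]
grip_width: 0.0942
```

play_rows(
  series=[
    [0,0,8.4,0,0,0,9.4],
    [0,0,8.4,0,0,0,9.4],
    [0,0,8.4,0,0,0,9.4],
    [0,0,8.4,0,0,0,9.4],
    [0,0,8.4,0,0,0,9.4],
  ],
)

```text
time_s: 73.6
ee_pos: [0.7049, -0.1638, 0.1617]
eef_rot: [3.141, -0.001, 0.038]
force: [-0.8, -0.2, -0.4]
grip_width: 0.094
```

play_rows(
  series=[
    [0,0,8.4,0,0,0,9.4],
    [0,0,8.4,0,0,0,9.4],
    [0,0,0,0,0,0,9.4],
    [0,0,0,0,0,0,9.4],
  ],
)

```text
time_s: 74.0
ee_pos: [0.705, -0.1638, 0.1617]
eef_rot: [3.142, -0.001, -0.245]
force: [0.4, 0.5, 0.2]
grip_width: 0.0938
```

```bash
python3 - <<'E'
from h import *
pick([.71,-.135],"w22"); o=ctrl.get_obs(); print(o["ee_pos"].round(4),np.degrees(o["eef_rot"][2]))
E
```

```text
uv [277. 161.] c [ 0.7119 -0.1362  0.023 ] yaw 76.4 len 85.5 wid 53.1
grasp yaw -13.6 thick -y
shift [-1.000e-02 -2.850e+00  1.797e+01] cm  turn [-0.   -0.05 -0.45]
[ 0.705  -0.1639  0.1617] -14.034730899003405
```

play_rows(
  series=[
    [0,0,-0.4,0,-2.8,3,7.5],
    [0,0,0,0,0,4.8,7.5],
    [0,0,0,0,0,4.8,7.5],
    [0,0,0,0,0,3,7.5],
    [0,0,0,0,0,2,7.5],
  ],
)

```text
time_s: 74.55
ee_pos: [0.7108, -0.1364, -0.0174]
eef_rot: [3.142, 0.003, -0.239]
force: [-0.1, 0.9, 0.5]
grip_width: 0.0753
```

play_rows(
  series=[
    [0,0,0,0,0,0.4,7.5],
    [0,0,0,0,0,0,7.5],
    [0,0,0,0,0,0,7.5],
    [0,0,0,0,0,0,7.5],
    [0,0,0,0,0,0,7.5],
  ],
)

```text
time_s: 75.05
ee_pos: [0.7125, -0.1369, -0.017]
eef_rot: [-3.142, -0.003, -0.242]
force: [0.4, -0.5, 0.2]
grip_width: 0.0749
```

play_rows(
  series=[
    [0,0,0,0,0,0,3],
    [0,0,0,0,0,0,3],
    [0,0,0,0,0,0,3],
    [0,0,0,0,0,0,3],
    [0,0,0,0,0,0,3],
  ],
)

```text
time_s: 75.55
ee_pos: [0.7121, -0.1368, -0.018]
eef_rot: [3.142, -0.001, -0.242]
force: [0.2, -0.1, 1.1]
grip_width: 0.0552
```

play_rows(
  series=[
    [0,0,0,0,0,0,3],
    [0,0,0,0,0,-4,3],
    [0,0,0,0,0,-4.8,3],
    [0,0,0,0,0,-4.8,3],
    [0,0,0,0,0,-4.2,3],
  ],
)

```text
time_s: 76.05
ee_pos: [0.7117, -0.1366, 0.162]
eef_rot: [-3.142, -0.001, -0.242]
force: [0.1, -0.9, -2.9]
grip_width: 0.0551
```

play_rows(
  series=[
    [0,0,0,-3.3,-2.4,0,3],
    [0,0,0,-3.3,-2.4,0,3],
    [0,0,0,-3.3,-2.4,0,3],
    [0,0,0,-3.3,-2.4,0,3],
    [0,0,0,-3.4,-2.4,0,3],
  ],
)

```text
time_s: 76.55
ee_pos: [0.5779, 0.0207, 0.1592]
eef_rot: [3.141, -0.0, -0.242]
force: [0.7, 0.6, -2.8]
grip_width: 0.0554
```

play_rows(
  series=[
    [0,0,0,-3.4,-2.4,0,3],
    [0,0,0,-3.4,-2.5,0,3],
    [0,0,0,-3.4,-2.5,0,3],
    [0,0,-8.3,0,0,0,3],
    [0,0,-8.3,0,0,0,3],
  ],
)

```text
time_s: 77.05
ee_pos: [0.4974, 0.1168, 0.1596]
eef_rot: [3.141, -0.001, 0.055]
force: [0.5, -0.3, -2.8]
grip_width: 0.0555
```

play_rows(
  series=[
    [0,0,-8.3,0,0,0,3],
    [0,0,-8.3,0,0,0,3],
    [0,0,-8.3,0,0,0,3],
    [0,0,-8.3,0,0,0,3],
    [0,0,-8.3,0,0,0,3],
  ],
)

```text
time_s: 77.55
ee_pos: [0.4979, 0.1159, 0.1592]
eef_rot: [3.141, 0.0, 0.778]
force: [0.2, 0.2, -3.1]
grip_width: 0.0553
```

play_rows(
  series=[
    [0,0,-8.3,0,0,0,3],
    [0,0,-8.3,0,0,0,3],
    [0,0,-8.3,0,0,0,3],
    [0,0,-8.3,0,0,0,3],
    [0,0,-8.3,0,0,0,3],
  ],
)

```text
time_s: 78.05
ee_pos: [0.4979, 0.1159, 0.1592]
eef_rot: [3.142, 0.0, 1.502]
force: [0.0, 0.3, -2.4]
grip_width: 0.0552
```

play_rows(
  series=[
    [0,0,0,0,0,0,3],
    [0,0,0,0,0,0,3],
  ],
)

```text
time_s: 78.25
ee_pos: [0.4981, 0.1159, 0.1594]
eef_rot: [3.141, 0.0, 1.492]
force: [-0.8, -0.4, -3.3]
grip_width: 0.0555
```

```bash
python3 - <<'E'
from h import *
place([.4969,.1152,.087],86.4,-8.84,-.0178,h=.03)
E
```

```text
78.25 [0.4981 0.1159 0.1594] [180.    0.   85.5] w 0.0555 f [-0.8 -0.4 -3.3]
shift [-0.08 -0.32  5.93] cm  turn [-8.81  0.08 -0.93]
```

play_rows(
  series=[
    [0,0,-0.9,-0.1,-0.3,4,3],
    [-4.4,0,0,0,0,1.5,3],
    [-4.4,0,0,0,0,0,3],
    [0,0,0,0,0,1.5,3],
    [0,0,0,0,0,1,3],
  ],
)

```text
time_s: 78.75
ee_pos: [0.4987, 0.1149, 0.0793]
eef_rot: [2.987, -0.0, 1.509]
force: [-0.2, 0.4, -2.3]
grip_width: 0.055
```

play_rows(
  series=[
    [0,0,0,0,0,0,3],
    [0,0,0,0,0,0,3],
    [0,0,0,0,0,0,3],
    [0,0,0,0,0,0,3],
  ],
)

```text
time_s: 79.15
ee_pos: [0.4993, 0.1149, 0.0803]
eef_rot: [2.987, -0.0, 1.511]
force: [0.6, 1.3, -2.9]
grip_width: 0.0555
```

```bash
python3 - <<'E'
from h import *
place([.4969,.1152,.087],86.4,-8.84,-.0178,e=-.0005,h=0,gap=0)
E
```

```text
79.15 [0.4993 0.1149 0.0803] [171.1  -0.   86.6] w 0.0555 f [ 0.6  1.3 -2.9]
shift [ 0.02 -0.09  1.08] cm  turn [ 0.04 -0.03  0.19]
```

play_rows(
  series=[
    [0,0,0.2,0,-0.1,0.6,3],
    [0,0,0,0,0,0.3,3],
    [0,0,0,0,0,0,3],
    [0,0,0,0,0,0,3],
  ],
)

```text
time_s: 79.55
ee_pos: [0.4994, 0.1149, 0.0707]
eef_rot: [2.987, -0.0, 1.508]
force: [-0.5, 0.1, -2.0]
grip_width: 0.0554
```

play_rows(
  series=[
    [0,0,0,0,0,0.1,3],
    [0,0,0,0,0,0,3],
    [0,0,0,0,0,0,3],
  ],
)

```text
time_s: 79.85
ee_pos: [0.4996, 0.1148, 0.0699]
eef_rot: [2.987, -0.0, 1.508]
force: [0.7, 0.2, -2.9]
grip_width: 0.0553
```

play_rows(
  series=[
    [0,0,0,0,0,0.1,3],
    [0,0,0,0,0,0,3],
    [0,0,0,0,0,0,3],
  ],
)

```text
time_s: 80.15
ee_pos: [0.4998, 0.1148, 0.0688]
eef_rot: [2.987, -0.0, 1.508]
force: [0.5, 0.0, -3.2]
grip_width: 0.0554
```

play_rows(
  series=[
    [0,0,0,0,0,0.1,3],
    [0,0,0,0,0,0,3],
    [0,0,0,0,0,0,3],
  ],
)

```text
time_s: 80.45
ee_pos: [0.5001, 0.1149, 0.0687]
eef_rot: [2.986, -0.0, 1.508]
force: [-6.0, -0.9, 9.7]
grip_width: 0.0552
```

play_rows(
  series=[
    [0,0,0,0,0,0,7.5],
    [0,0,0,0,0,0,7.5],
    [0,0,0,0,0,0,7.5],
    [0,0,0,0,0,0,7.5],
    [0,0,0,0,0,-3,9.4],
  ],
)

```text
time_s: 80.95
ee_pos: [0.4937, 0.1147, 0.0948]
eef_rot: [2.993, 0.001, 1.508]
force: [0.3, -0.2, 0.1]
grip_width: 0.08
```

play_rows(
  series=[
    [0,0,0,0,0,-4,9.4],
    [0,0,0,0,0,-4,9.4],
    [4.4,0,0,0,0,0,9.4],
    [4.4,0,0,0,4,-4,9.4],
    [0,0,0,-3,4,-3,9.4],
  ],
)

```text
time_s: 81.45
ee_pos: [0.5457, 0.0875, 0.2381]
eef_rot: [3.135, -0.001, 1.511]
force: [-0.1, -0.2, -1.0]
grip_width: 0.0939
```

play_rows(
  series=[
    [0,0,0,-4.5,1,0,9.4],
    [0,0,0,-4.5,0,0,9.4],
    [0,0,0,0,0,0,9.4],
    [0,0,0,0,0,0,9.4],
  ],
)

```text
time_s: 81.85
ee_pos: [0.5492, -0.0048, 0.2367]
eef_rot: [3.133, -0.0, 1.506]
force: [-0.3, -0.3, -0.1]
grip_width: 0.0941
```

```bash
python3 - <<'E'
from h import *
o=ctrl.get_obs(); print(o["time_s"],o["ee_pos"].round(4),np.degrees(o["eef_rot"]).round(1))
flat([.497,.115],.110,"w23"); flat([.474,-.132],.133)
shot("side","s23"); shot("top","t23")
a=[cv2.imread(f"pics/{n}23.png") for n in "wst"]
b=cv2.resize(a[1][140:300,200:360],(400,300)); t=cv2.resize(a[2][120:280,170:390],(400,300))
cv2.imwrite("pics/c23.png",np.vstack([np.hstack([cv2.resize(a[0],(400,300)),b]),np.hstack([cv2.resize(a[1],(400,300)),t])]))
E
```

```text
81.85 [ 0.5492 -0.0048  0.2367] [179.5  -0.   86.3]
flat [0.4932 0.1148] [86.2 53.2 86.4 51.4] [ -2.7 -91.5 176.1  88.3]
flat [ 0.4843 -0.1213] [118.8  54.   81.1  91.8] [  77.6  -11.   -83.  -164. ]
flat [ 0.4294 -0.1103] [48.4 28.1 49.7 29.5] [  78.2  -10.  -100.2  167.5]
```

View pics/c23.png

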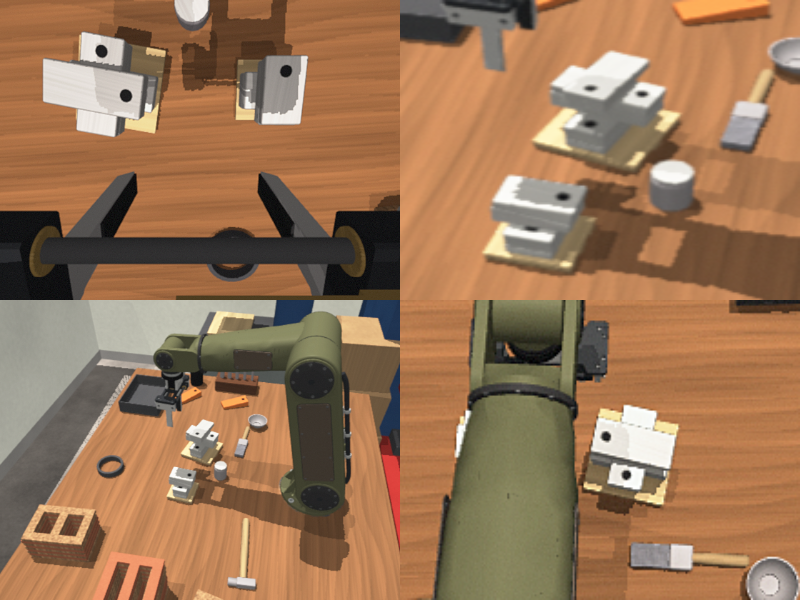

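```bash
python3 -c "
from station import ctrl
print(ctrl.get_obs()['force']); print(ctrl.hand_in())"
```

```text
[ 0.05695603  0.63430683 -0.35052969]
the job is handed in; nothing more can be done
None
```

I found all nine white wedges, five long and four short, and handed the job in at about 82 s. The long ones are stacked 2 + 2 + 1 on the larger skid. The short ones are stacked 2 + 2 on the smaller skid. Each layer lies crosswise to the one below, and each upper wedge was laid on the slope of the lower one. I did not touch the orange look-alikes, tin, mallet, brush or dish.

**Last checks**
- **Pictures:** the final wrist, side and top pictures show both stacks standing, with the gripper clear and no contact force. The arm hid the small stack in the top view, so only the wrist and side views show that one.
- **Small stack, top wedge:** measured at (0.493, 0.115), within 1 mm of where it should be and within about 1° of the skid's edges.
- **Large stack, first layer:** measured within 1–2 mm and within about 1°.
- **Large stack, top wedge:** my automatic measurement of it merged it with the layer below and gave a useless reading. Its placing rests on the arm's pose at release and on the pictures. The second layer's automatic top-view reading failed the same way, so it has the same backing.

**Disagreements**
- **Fingertip height:** the real fingertips sit about 25 mm above the TCP height the robot reports. My first two grasps closed above the wedge because of this and moved nothing. The side camera showed the offset, and I grasped at a reported height of about −18 mm from then on.
- **Knocked wedge:** one short wedge was knocked about 5 cm during the run. I measured it again before picking it up.

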